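# Push a bushing up out of its carrier from below

### The job

Take the C-shaped push-out hook by its orange handle, bring its pin in under the raised carrier from the open side and gently feel for the access hole in the underside, which is not centred. Push the brass bushing up with the pin until it stands about 10 mm proud of the block, without touching it with the fingers or straining the carrier. Then bring the hook out again, stand it upright on the bench clear of the carrier, and leave the tin, the bottle and the cup where they are.

Things in the scene. Friction and masses are not known exactly. Their poses are not given: they have to be found in the camera images.
- stand: Fixed bearing carrier: an aluminium block (x -28 to +46 mm, y +-48, z 58 to 76) raised on a back wall (inner face x = 38) and two side walls (inner faces y = +-38, from x = -28) over a 6 mm base plate (x -36 to +50, y +-54). Open front at -x. Origin on the bench (z = 0) under the recess axis; x points from open front to back, z up. Must not be pressed with more than 25 N.
- recess (a point): Centre of the recess at the block's top face, 76 mm above the bench; axes as the stand's.
- underside (a point): Point on the recess axis in the lower face, 52 mm above the bench, of the 42 x 62 x 6 mm steel retainer plate under the block (1.5 mm screw heads below it at x +-15, y +-24 mm). Its 12.5 mm access hole (0.5 mm chamfer) leads up to the bushing. The plate was fitted by hand: the hole's centre lies up to 6 mm off this point in x and up to 6 mm in y, unseen; feel for it.
- bushing (a joint): How far the brass bushing (26 mm wide, 18 mm high, 5 mm bore too small for the pin) stands proud of the block's top face, in m. 0: flush, its lower face 58 mm above the bench, rising with it. Starts at 0 to 0.002. Press fit: it slides up at about 7 to 9 N and stays where it is left; at 0.018 it would be out of the recess.
- hook_grip (a point): Centre of the hook's upright orange handle, 26 (x) x 14 (y) x 45 mm high; pinch it across the 14 mm, along the point's y. It lies exactly over the pin, 102.5 mm above the underside of the foot; the top arm, 20 mm wide, is under it at 72 to 80 mm. The hook is loose, 120 to 200 g.
- hook_tip (a point): Top of the hook's pin, straight under the handle, 32 mm above the underside of the foot, 40 mm below the top arm. The pin is 8 mm thick with a flat tip and stands 24 mm out of the 8 mm thick foot.
- hook: The C-shaped hook; origin at the underside of its foot, under the pin (z = 0 standing on the bench), z up along the pin. Open to its +x, which must point as the stand's x when brought in. Foot 26 mm wide, from x -54 to +12 mm; the spine (20 mm wide, 10 mm thick) has its inner face at x = -41 mm.
- polish_tin: Round tin with a green lid, 68 mm wide, 27 mm high; origin under its centre. Leave alone.
- oil_bottle: White bottle with a red spout, 38 mm wide, 106 mm high; origin under its centre. Leave alone.
- bolt_cup: Grey steel cup, 66 mm wide, 45 mm high; origin under its centre. Leave alone.

How it is judged (in metres and radians):
On the way, in this order (a step that is already met when the one before it is completed fails the run):
1. the pin of the hook is in the access hole from below (z of hook_tip in the frame of stand between 0.0555 and 0.08 m and horizontal distance between hook_tip and recess below 0.013 m), for 0.1 s.
2. the bushing has been pushed up by the hook to stand at least 6 mm proud (value of joint bushing above 0.006 m and horizontal distance between hook_tip and recess below 0.013 m), for 0.2 s.
At the end, for the whole second after the job is handed in: The bushing stands 6 to 14 mm proud; the hook stands upright (within 0.08 rad) and at rest with its foot on the bench, its pin more than 90 mm from the recess axis (value of joint bushing between 0.006 and 0.014 m and height (world z) of hook between -0.004 and 0.004 m and angle between hook's own z axis and vertical below 0.08 rad and linear speed of hook below 0.02 m/s and horizontal distance between hook_tip and recess above 0.09 m); the robot touches nothing.
It fails at once if the hook and the carrier press on one another with more than 25 N (contact force between hook and stand above 25 N).
It fails at once if the fingers touch the carrier or its bushing (contact force between the fingers and stand above 1 N).
It fails at once if the polish tin is moved more than 20 mm (distance of polish_tin from where it was at the start of the episode above 0.02 m).
It fails at once if the oil bottle is moved more than 20 mm (distance of oil_bottle from where it was at the start of the episode above 0.02 m).
It fails at once if the bolt cup is moved more than 20 mm (distance of bolt_cup from where it was at the start of the episode above 0.02 m).
It also fails if it takes over 64 s, if anything falls off the work surface, if the arm or the gripper's body presses on something with over 40 N, if the wrist force passes 120 N, or if a joint passes its speed limit or range.

### The arm

A 6-joint arm with a two-finger parallel gripper is mounted at the origin on a cart in front of the work surface, level with it; the furniture and walls round the work are solid. World frame = base frame: x ahead of the robot, y to its left, z up, the work surface at z = 0. Lengths are in mm, angles in rad, forces in N, time in s.
With the tool pointing down it reaches from about 350 to 875 mm from the base axis. Payload 4.2 kg.
Tool frame: the origin (TCP) lies midway between the tips of the shut fingers; the grasp point (between the pads) lies 19 mm behind it; z points along the fingers, y is the direction in which the jaws open and shut (so a half turn about z gives the same grasp; the last joint's range is limited). The gripper opens to 85 mm and grips with 20 to 120 N. Pads are 22 mm wide; open, the fingers measure 114 mm over their backs; the gripper's body (76 mm by 85 mm) begins 54 mm behind the grasp point. The pads swing forward as they close: fully open they stand 13 mm farther back than shut.
Start: joints at [-1.055, 0.385, 0.008, 0, -1.194, -0.259], TCP at [158.759, -604.479, 231.312] pointing down, gripper open.
Joint ranges: [-3.14, 3.14], [-1.21, 2.06], [-1.07, 1.41], [-3.16, 2.05], [-2.99, -0.16], [-3.1, 3.1]. Speed limits (rad/s): [2.79, 2.79, 3.14, 3.14, 3.14, 3.14].

### API

Orientations are given as a unit quaternion [x, y, z, w].
In Python, from bench import readout, optics, workorder, nets gives the robot as it stands. The module is installed in compiled form; this text tells all that it offers.
- The arm moves only by the tool move_arm, never from a script. Its argument "steps" is a list of rows, each a list of 7 numbers: the opening, from -1 (shut) to 1 (fully open), so that 0 is half open, then the shift along the world's x, y, z in mm, then the turn, a rotation vector about the world's x, y, z in rad. In form: [[gripper, tx, ty, tz, wx, wy, wz], ...]. A call has 1 to 5 rows; each row is the pose to reach, as a shift and turn from the pose commanded when the call began; what a row does not reach only later rows make up. A row lasts 1/12 s, in which the tool goes at most 41.7 mm and 7.16 degrees, less where a joint would pass 70% of its speed; a pose out of reach is approached as far as the arm can. A call with a gripper value outside its range is refused whole. The fingers move at their own pace and stop on an object; the grip force is fixed at half the most. Time passes only in rows, so rows that repeat a pose let the fingers close. It gives the time, the measured TCP pose, the force and the opening at its end, in the units of the state.
- readout.read_state(): the state, without advancing time (a new reading comes with each control period).
- optics.get_image(name): name is "scene" or "side" or "wrist"; returns a dict with "frame" (420x560x3 uint8, blue, green, red), "fx", "fy", "cx", "cy" (pixels), "k1" (the pictures are not rectified: a ray, as slopes to the right and down, at radius r is drawn at 1 + k1 r^2 times it, then the intrinsics apply), "rvec" (rotation vector, rad) and "tvec" (3), from world to camera coordinates, as OpenCV has them. Camera axes: x right, y down, z forward; pixel columns grow to the right and rows downward; lengths in mm; the calibration is good to about 2 mm. A picture is of the moment at which its call begins. There is no depth.
- workorder.job_done(): hands the job in, once; it reports no verdict.
Trained networks look in a picture, given as the dict that the camera call returned (one of the last four; its "shot" number tells which), for a name from the list of things; names that differ only in an ending like _2 or _b are one class to them, and where a whole thing is asked for, a point or a joint stands for the part that bears it (a point fixed in the world has none). Each returns a list of dicts, best first, with "conf" (0 to 1); they miss things now and then, are a little off and sometimes report something else, mostly with a low value. They report only what shows in the picture. A call takes as long as a camera call.
- nets.silhouettes(name, picture): "region" (420x560 bool, what is visible of it) and "extent" ([left, top, right, bottom] in pixels, round what is visible of it).
- nets.tip_of(name, picture): "uv" ([column, row] in pixels: a listed point, or the origin of a listed thing).
The state is a dict: "clock": time; "joints": joint angles; "joint_vel": joint speeds; "joint_efforts": joint torques, N m; "position": TCP position; "ee_rot": TCP orientation; "contact_force": force on the tool from outside, world axes, zero at the start; "wrist_torque": the same for the moment, N m; "gripper_width": finger opening in mm.
Only numpy, scipy, OpenCV 4.12 (cv2) and the standard library are available. Lean on these libraries where they do the work, as an engineer would, in place of code of your own. Each camera call takes 0.05 s, during which the arm holds its last target.

## Working session

There is one attempt and no reset: what is moved stays moved. The work goes in short steps, Python scripts to look and compute and a tool call to move; the robot and the scene stay as the last step left them, time stands still between calls to the robot, and variables do not carry over. Pictures are saved under pics/ and viewed, and the job is handed in when it is done.

Besides the shell and the picture viewer there is one more tool, called after ">>>" as a command line: name --pt "numbers of a row" for each row, then --argument value for the rest. move_arm: Moves the arm, as the interface text tells. Its arguments: {"type":"object","properties":{"steps":{"type":"array","items":{"type":"array","items":{"type":"number"}}}},"required":["steps"]}

```bash
mkdir -p pics; cat > h.py <<'E'
import numpy as np, cv2
from bench import readout, optics, workorder, nets
def K(p): return np.array([[p['fx'],0,p['cx']],[0,p['fy'],p['cy']],[0,0,1.]])
def ray(p,uv):
    R=cv2.Rodrigues(np.array(p['rvec'],float))[0]; t=np.array(p['tvec'],float)
    xd=np.array([(uv[0]-p['cx'])/p['fx'],(uv[1]-p['cy'])/p['fy']]); x=xd.copy()
    for _ in range(20): x=xd/(1+p['k1']*(x@x))
    d=R.T@np.array([x[0],x[1],1.]); return -R.T@t, d/np.linalg.norm(d)
def proj(p,X):
    R=cv2.Rodrigues(np.array(p['rvec'],float))[0]; c=R@np.array(X,float)+np.array(p['tvec'],float)
    x=c[:2]/c[2]; x=x*(1+p['k1']*(x@x)); return np.array([p['fx']*x[0]+p['cx'],p['fy']*x[1]+p['cy']])
def atz(p,uv,z):
    o,d=ray(p,uv); return o+d*(z-o[2])/d[2]
def tri(L):
    A=np.zeros((3,3));b=np.zeros(3)
    for p,uv in L:
        o,d=ray(p,uv);M=np.eye(3)-np.outer(d,d);A+=M;b+=M@o
    X=np.linalg.solve(A,b); return X,[np.linalg.norm(proj(p,X)-uv) for p,uv in L]
E
python3 - <<'E'
from h import *
P={}
for n in ['scene','side','wrist']:
    p=optics.get_image(n);P[n]=p;cv2.imwrite(f'pics/a_{n}.png',p['frame'])
    print(n,p['fx'],p['k1'],np.round(ray(p,(280,210)),2).tolist())
    for o in ['stand','recess','underside','hook_grip','hook_tip','hook','polish_tin','oil_bottle','bolt_cup']:
        r=nets.tip_of(o,p); print(o,[(np.round(q['uv'],1).tolist(),round(q['conf'],2)) for q in r[:2]])
import pickle;pickle.dump(P,open('a.pkl','wb'))
print(readout.read_state())
E
```

```text
scene 426.6566586563342 -0.01717232264663023 [[256.99, -404.19, 793.6], [0.41, 0.53, -0.74]]
stand [([233.7, 248.3], 0.91)]
recess [([226.2, 223.2], 0.95)]
underside [([232.0, 230.9], 0.85), ([227.7, 225.0], 0.63)]
hook_grip [([304.9, 287.7], 0.8)]
hook_tip [([302.5, 306.5], 0.68), ([306.0, 289.9], 0.47)]
hook [([301.3, 316.1], 0.77)]
polish_tin [([298.8, 219.2], 0.78)]
oil_bottle [([300.7, 251.8], 0.88)]
bolt_cup [([201.4, 204.1], 0.97)]
side 451.2630044130367 0.04895008425022301 [[301.47, -632.17, 434.24], [0.38, 0.83, -0.41]]
stand [([222.4, 241.8], 0.61)]
recess [([222.4, 206.9], 0.65)]
underside [([226.7, 219.0], 0.81)]
hook_grip [([281.0, 250.9], 0.6)]
hook_tip [([279.5, 291.8], 0.62)]
hook [([280.0, 307.0], 0.95)]
polish_tin [([315.4, 238.3], 0.74)]
oil_bottle [([307.7, 257.0], 0.71)]
bolt_cup [([209.1, 212.9], 0.64), ([314.6, 237.2], 0.25)]
wrist 324.28104268073173 -0.04989854592664501 [[94.21, -621.91, 373.22], [0.25, 0.07, -0.97]]
stand []
recess []
underside []
hook_grip []
hook_tip []
hook []
polish_tin []
oil_bottle []
bolt_cup []
{'clock': 1.5, 'joints': array([-1.05538799e+00,  3.84650295e-01,  7.87816619e-03, -9.30042410e-06,
       -1.19398509e+00, -2.58578972e-01]), 'joint_vel': array([ 0.00123728, -0.00194748,  0.00104349,  0.00048798,  0.00018801,
        0.00024466]), 'joint_efforts': array([-1.23343699e-05, -3.92080414e+01,  1.88615191e+01,  4.19070750e+00,
       -4.65858429e-04, -1.23486305e-05]), 'position': array([ 158.76342733, -604.46759434,  231.3321626 ]), 'ee_rot': array([-1.28060341e-01,  9.91766378e-01, -1.64781935e-05,  1.13849083e-05]), 'contact_force': array([ 0.85985656,  0.10001191, -0.26802999]), 'wrist_torque': array([ 0.01682619, -0.00673704,  0.01946142]), 'gripper_width': 85.53901227748331}
```

```bash
python3 - <<'E'
from h import *
import pickle;P=pickle.load(open('a.pkl','rb'))
uv={'stand':[(233.7,248.3),(222.4,241.8)],'recess':[(226.2,223.2),(222.4,206.9)],'underside':[(232,230.9),(226.7,219)],'grip':[(304.9,287.7),(281,250.9)],'tip':[(302.5,306.5),(279.5,291.8)],'hook':[(301.3,316.1),(280,307)],'tin':[(298.8,219.2),(315.4,238.3)],'bottle':[(300.7,251.8),(307.7,257)],'cup':[(201.4,204.1),(209.1,212.9)]}
for k,(a,b) in uv.items():
    X,e=tri([(P['scene'],a),(P['side'],b)]);print(k,X.round(1),np.round(e,1))
for n in ['scene','side']:
    f=P[n]['frame'][130:380,130:400];cv2.imwrite(f'pics/az_{n}.png',cv2.resize(f,(648,600),interpolation=cv2.INTER_CUBIC))
E
```

```text
stand [532.4 125.8  16.3] [1.9 2.2]
recess [538.5 152.   78.2] [0.2 0.2]
underside [544.9 142.8  55.2] [0.6 0.7]
grip [559.4 -89.5 101.8] [2.3 2.8]
tip [560.4 -86.7  26.6] [2.4 3. ]
hook [557.1 -92.3   1.5] [1.2 1.5]
tin [736.1 130.3 -19.7] [1.2 1.4]
bottle [667.5  37.5  -2.3] [1.6 2. ]
cup [553.  306.8  -2.2] [0.2 0.3]
```

View pics/az_scene.png

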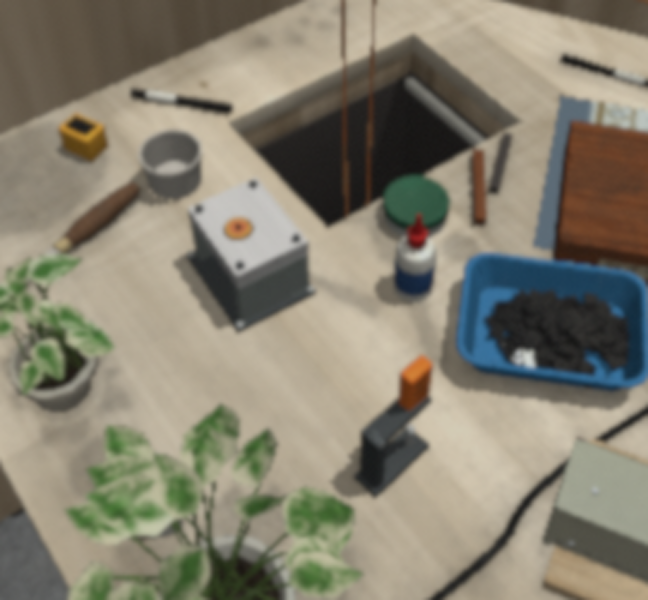

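View pics/az_side.png

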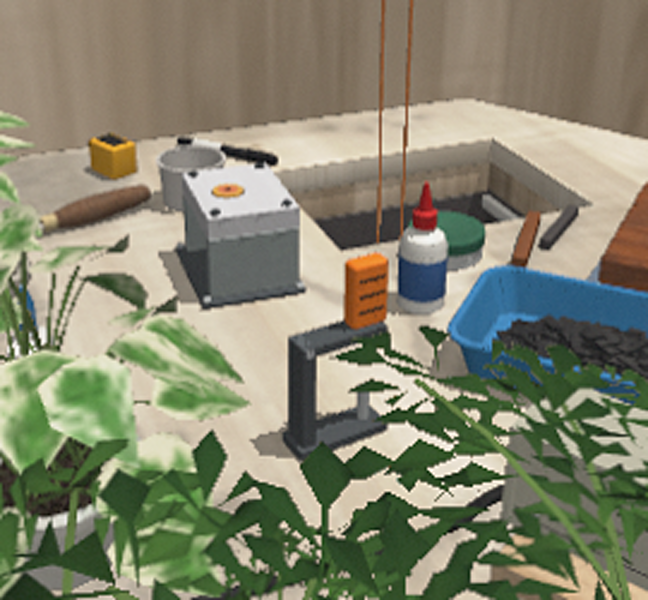

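```bash
python3 - <<'E'
from h import *
import pickle;P=pickle.load(open('a.pkl','rb'))
s=2.4
for n,L in {'scene':[(250,182),(192,210),(240,268),(307,243)],'side':[(183,170),(192,216),(299,195),(268,158)]}.items():
    for z in L:
        uv=(z[0]/s+130,z[1]/s+130);print(n,atz(P[n],uv,76).round(0))
print('scene bushing',atz(P['scene'],(238/s+130,228/s+130),76),'side',atz(P['side'],(228/s+130,190/s+130),76))
print('hook scene', 'handle base')
f=P['scene']['frame'][195:275,200:270];cv2.imwrite('pics/b1.png',cv2.resize(f,(525,600),interpolation=cv2.INTER_CUBIC))
f=P['side']['frame'][195:265,195:260];cv2.imwrite('pics/b2.png',cv2.resize(f,(557,600),interpolation=cv2.INTER_CUBIC))
E
```

```text
scene [583. 188.  76.]
scene [519. 189.  76.]
scene [519. 105.  76.]
scene [583.  93.  76.]
side [518. 198.  76.]
side [500. 107.  76.]
side [591. 114.  76.]
side [595. 198.  76.]
scene bushing [542.23369437 145.35395147  76.        ] side [540.9761288  144.23189774  76.        ]
hook scene handle base
```

View pics/b1.png

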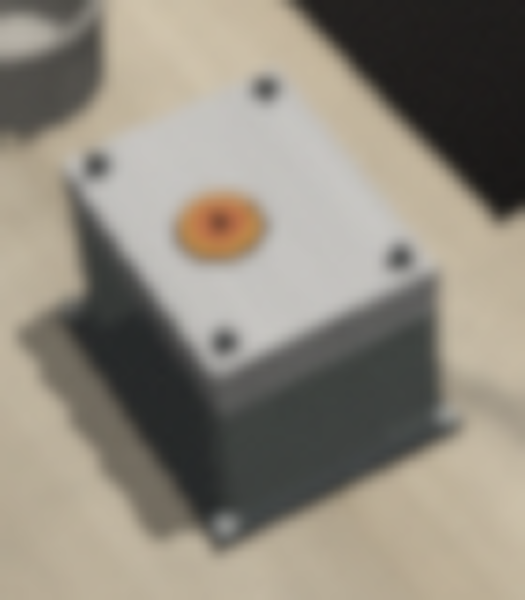

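View pics/b2.png

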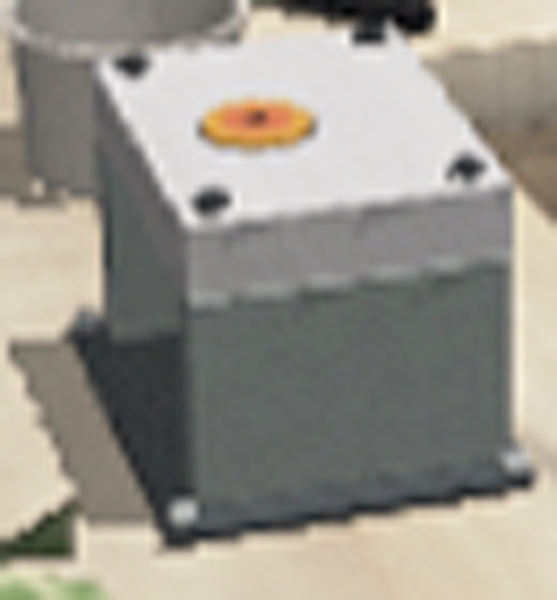

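View pics/a_side.png

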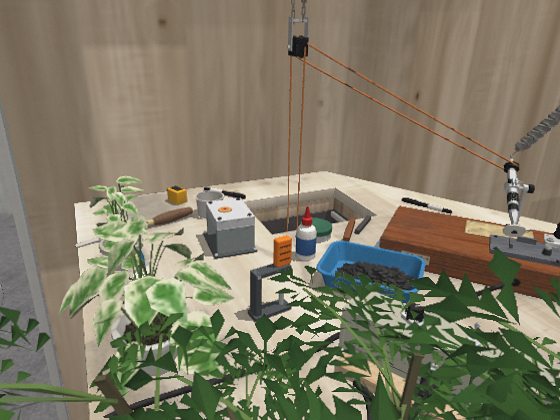

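View pics/a_scene.png

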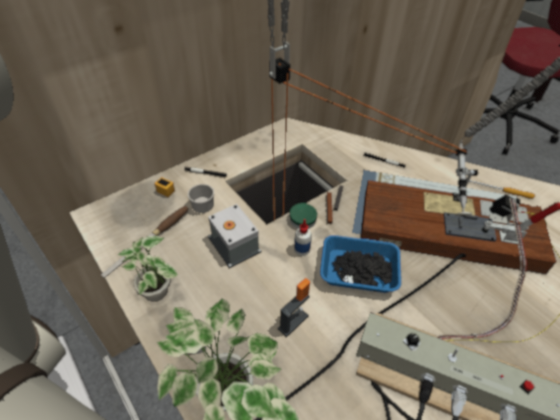

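View pics/a_wrist.png

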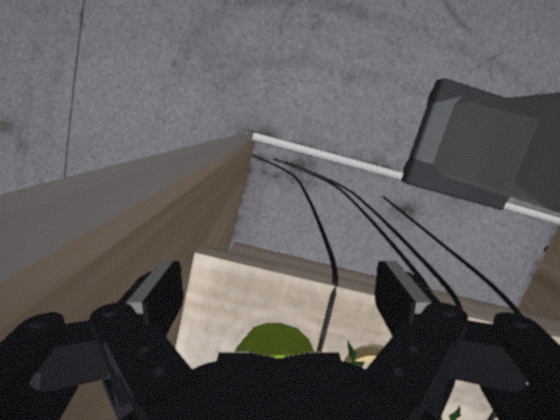

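```bash
python3 - <<'E'
from h import *
import pickle;P=pickle.load(open('a.pkl','rb'))
s=2.4
for nm,z,h in [('bigplant pot',(225,560),[50,100,200]),('top leaf',(215,430),[100,200,300]),('left plant pot',(65,380),[0,50,150]),('right leaf',(330,510),[50,150,250]),('hookheel',(375,490),[0]),('foot front',(425,445),[0]),('blue',(460,300),[0,40])]:
  for hh in h: print(nm,hh,atz(P['scene'],(z[0]/s+130,z[1]/s+130),hh).round(0))
S=[(97,165),(266,88),(225,342),(401,257)];T=[(132,66),(370,34),(211,202),(467,168)]
for a,b in zip(S,T):
  print(tri([(P['scene'],np.array(a)/7.5+[200,195]),(P['side'],np.array(b)/8.57+[195,195])]))
print(tri([(P['scene'],np.array((220,221))/7.5+[200,195]),(P['side'],np.array((257,117))/8.57+[195,195])]))
# leaf tri
print('leaf', tri([(P['scene'],np.array((215,430))/s+130),(P['side'],np.array([120,180.]))]))
E
```

```text
bigplant pot 50 [ 372. -102.   50.]
bigplant pot 100 [ 364. -123.  100.]
bigplant pot 200 [ 349. -163.  200.]
top leaf 100 [411. -33. 100.]
top leaf 200 [389. -86. 200.]
top leaf 300 [ 367. -140.  300.]
left plant pot 0 [351. 143.   0.]
left plant pot 50 [345. 109.  50.]
left plant pot 150 [333.  40. 150.]
right leaf 50 [ 457. -117.   50.]
right leaf 150 [ 430. -155.  150.]
right leaf 250 [ 403. -194.  250.]
hookheel 0 [ 511. -105.    0.]
foot front 0 [571. -98.   0.]
blue 0 [695.   1.   0.]
blue 40 [673. -19.  40.]
(array([524.86080311, 187.4043379 ,  75.33714418]), [np.float64(0.3657995145068732), np.float64(0.4073911044360914)])
(array([582.42054569, 182.95783689,  76.60233686]), [np.float64(0.29343944242838255), np.float64(0.32655164786688745)])
(array([519.49638279, 107.47197364,  75.62586648]), [np.float64(0.3786423732248933), np.float64(0.433989871442973)])
(array([577.73142822, 103.7756602 ,  75.7141193 ]), [np.float64(0.4139718075501129), np.float64(0.4740713598675511)])
(array([542.39823569, 146.20823316,  76.31224213]), [np.float64(0.36363599084861653), np.float64(0.4103125058736166)])
leaf (array([ 355.98335177, -119.89409937,  258.063489  ]), [np.float64(14.516629380210004), np.float64(17.902493346526047)])
```

>>> move_arm --pt "1 0 0 40 0 0 0" --pt "1 0 0 80 0 0 0" --pt "1 10 10 120 0 0 0" --pt "1 30 35 150 0 0 0" --pt "1 52 70 160 0 0 0"

```text
clock: 1.92
position: [209.2, -539.2, 395.0]
ee_rot: [-0.126, 0.992, -0.004, 0.001]
contact_force: [1.8, -0.2, 1.1]
gripper_width: 85.8
```

>>> move_arm --pt "1 24 33 0 0 0 0" --pt "1 48 66 0 0 0 0" --pt "1 72 99 0 0 0 0" --pt "1 96 132 0 0 0 0" --pt "1 120 165 0 0 0 0"

```text
clock: 2.33
position: [329.6, -370.4, 390.8]
ee_rot: [-0.128, 0.992, -0.0, 0.0]
contact_force: [0.9, 0.1, -0.3]
gripper_width: 85.8
```

>>> move_arm --pt "1 24 33 0 0 0 0" --pt "1 48 66 -5 0 0 0" --pt "1 72 99 -15 0 0 0" --pt "1 96 132 -25 0 0 0" --pt "1 120 165 -35 0 0 0"

```text
clock: 2.75
position: [449.1, -206.1, 355.8]
ee_rot: [-0.128, 0.992, -0.0, 0.001]
contact_force: [0.7, -1.1, -0.6]
gripper_width: 85.4
```

>>> move_arm --pt "1 22 28 -5 0 0 -0.08" --pt "1 45 57 -10 0 0 -0.16" --pt "1 67 86 -15 0 0 -0.257" --pt "1 90 115 -25 0 0 -0.257" --pt "1 90 115 -25 0 0 -0.257"

```text
clock: 3.17
position: [540.7, -88.7, 327.6]
ee_rot: [-0.002, 1.0, 0.001, -0.002]
contact_force: [-0.4, -0.4, -0.6]
gripper_width: 85.5
```

```bash
python3 - <<'E'
from h import *
import pickle
p=optics.get_image('wrist');cv2.imwrite('pics/c_wrist.png',p['frame'])
pickle.dump(p,open('c.pkl','wb'))
for o in ['hook_grip','hook_tip','hook']:
    r=nets.tip_of(o,p); print(o,[(np.round(q['uv'],1).tolist(),round(q['conf'],2)) for q in r[:2]])
st=readout.read_state();print(st['clock'],st['position'],st['ee_rot'],st['contact_force'])
E
```

```text
hook_grip [([276.4, 198.0], 0.89)]
hook_tip [([276.4, 186.6], 0.83), ([464.6, 184.9], 0.75)]
hook [([276.9, 182.1], 0.7), ([457.1, 176.8], 0.58)]
3.3667 [538.20865858 -93.42804127 331.03657706] [ 1.25768037e-04  9.99999966e-01 -1.58755007e-04  1.65693191e-04] [ 0.26972137 -0.84103861 -0.17960011]
```

View pics/c_wrist.png

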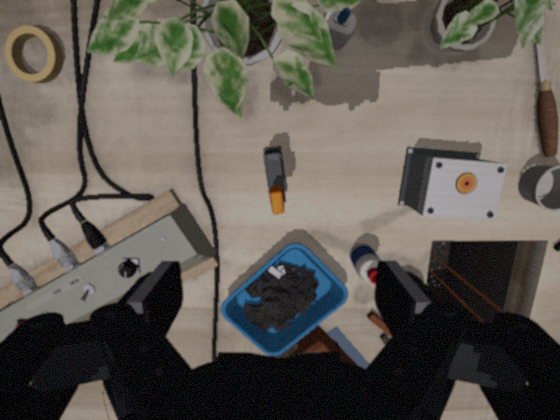

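```bash
python3 - <<'E'
from h import *
import pickle
p=pickle.load(open('c.pkl','rb'));P=pickle.load(open('a.pkl','rb'))
f=p['frame'][135:225,240:315];cv2.imwrite('pics/c1.png',cv2.resize(f,(500,600),interpolation=cv2.INTER_CUBIC))
f=p['frame'][140:225,395:510];cv2.imwrite('pics/c2.png',cv2.resize(f,(800,591),interpolation=cv2.INTER_CUBIC))
print(tri([(P['scene'],(304.9,287.7)),(P['side'],(281,250.9)),(p,(276.4,198))]))
print(tri([(P['scene'],(301.3,316.1)),(P['side'],(280,307)),(p,(276.9,182.1))]))
print('grip@102.5',atz(p,(276.4,198),102.5),'hook@0',atz(p,(276.9,182.1),0))
E
```

```text
(array([557.63504452, -91.13235235, 103.36542698]), [np.float64(2.7163710308069664), np.float64(2.372563726687494), np.float64(1.347847007031801)])
(array([556.52783944, -91.64272472,   0.97716428]), [np.float64(1.5852171717479575), np.float64(1.0478843464267136), np.float64(1.1040886991448973)])
grip@102.5 [556.23291757 -91.22360325 102.5       ] hook@0 [555.21744048 -90.95859547   0.        ]
```

View pics/c1.png

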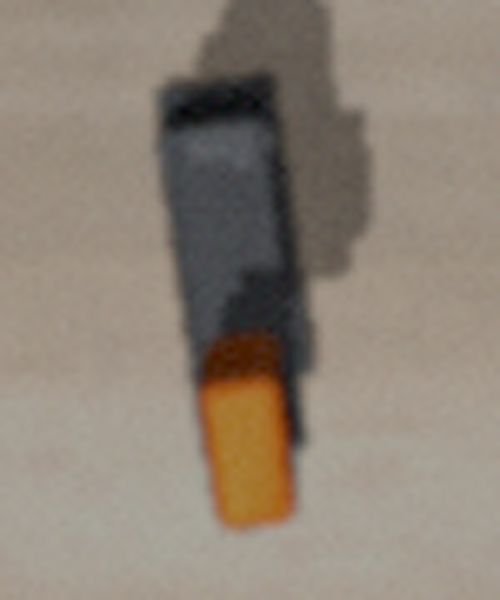

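View pics/c2.png

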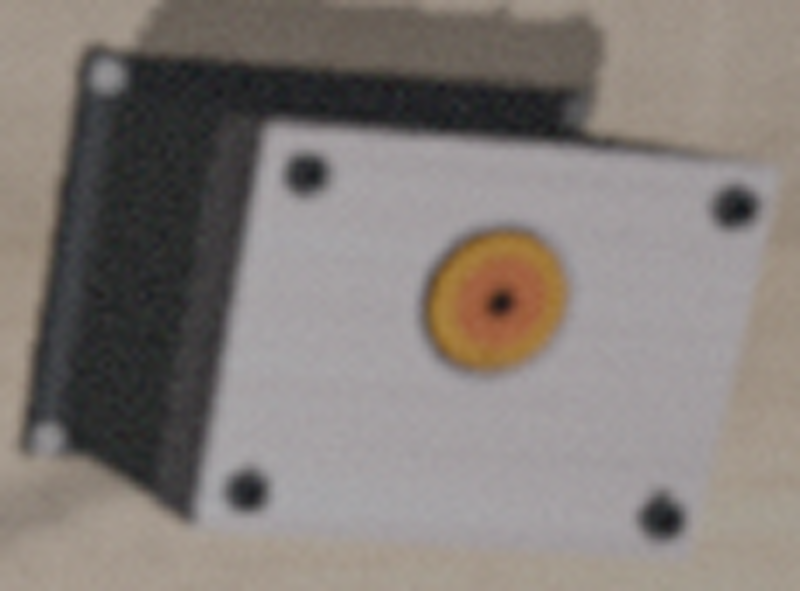

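```bash
python3 - <<'E'
from h import *
import pickle
p=pickle.load(open('c.pkl','rb'))
H=np.array([atz(p,np.array(a)/6.667+[240,135],125) for a in [(203,383),(281,376),(219,528),(296,519)]])
print(H.round(1),H.mean(0)); d=H[2]+H[3]-H[0]-H[1];print('yaw',np.degrees(np.arctan2(d[1],d[0])))
A=np.array([atz(p,np.array(a)/6.667+[240,135],80) for a in [(165,130),(200,375),(270,122)]]);print('arm',A.round(1));d=A[1]-A[0];print(np.degrees(np.arctan2(d[1],d[0])))
S=np.array([atz(p,np.array(a)/6.957+[395,140],76) for a in [(307,173),(735,206),(247,490),(661,517)]])
print(S.round(1),S.mean(0));d=S[2]+S[3]-S[0]-S[1];print('yaw',np.degrees(np.arctan2(d[1],d[0])))
d=S[0]+S[2]-S[1]-S[3];print('yaw y',np.degrees(np.arctan2(-d[0],d[1])))
print('bush',atz(p,np.array((497,299))/6.957+[395,140],77))
E
```

```text
[[545.1 -97.6 125. ]
 [543.9 -84.9 125. ]
 [569.5 -95.  125. ]
 [567.9 -82.3 125. ]] [556.60317583 -89.95406958 125.        ]
yaw 6.189717433378652
arm [[ 508.3 -105.3   80. ]
 [ 552.8  -99.2   80. ]
 [ 506.8  -86.6   80. ]]
7.877612404041539
[[519.5 108.2  76. ]
 [524.3 188.1  76. ]
 [577.3 104.5  76. ]
 [582.1 184.1  76. ]] [550.80329989 146.22373715  76.        ]
yaw -3.7942955008757617
yaw y 176.52515574737416
bush [541.44924996 145.62052559  77.        ]
```

>>> move_arm --pt "0.3 8 0 -40 0 0 0.06" --pt "0.2 16 -1 -80 0 0 0.117" --pt "0.2 16 -1 -110 0 0 0.117" --pt "0.2 16 -1 -130 0 0 0.117" --pt "0.2 16 -1 -130 0 0 0.117"

```text
clock: 3.78
position: [551.0, -95.3, 196.5]
ee_rot: [-0.057, 0.998, 0.0, -0.005]
contact_force: [0.2, 0.1, -0.2]
gripper_width: 51.1
```

```bash
python3 - <<'E'
from h import *
st=readout.read_state();print(st['clock'],st['position'],st['ee_rot'],st['contact_force'],st['joint_vel'])
p=optics.get_image('wrist');cv2.imwrite('pics/d.png',p['frame'])
st=readout.read_state();print(st['clock'],st['position'],st['ee_rot'],st['gripper_width'])
import pickle;pickle.dump(p,open('d.pkl','wb'))
E
```

```text
3.7833 [550.97912937 -95.25205982 196.45939548] [-5.69471038e-02  9.98366739e-01  4.23408916e-04 -4.54994611e-03] [ 0.16814562  0.09983783 -0.23021922] [ 0.00406644 -0.04520004  0.09487932  0.0375514  -0.06034159  0.00048115]
3.8333 [552.90257427 -95.34134646 199.54948632] [-5.74890406e-02  9.98344251e-01 -1.82169522e-04 -1.93239065e-03] 51.31374394977381
```

View pics/d.png

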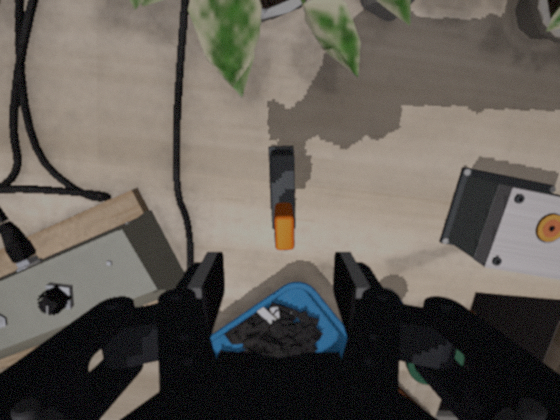

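```bash
python3 - <<'E'
from h import *
import pickle
p=pickle.load(open('d.pkl','rb'))
f=p['frame'][140:260,245:330];cv2.imwrite('pics/d1.png',cv2.resize(f,(425,600),interpolation=cv2.INTER_CUBIC))
m=cv2.inRange(cv2.cvtColor(p['frame'],cv2.COLOR_BGR2HSV),(5,180,190),(25,255,255));m[:150]=0;m[270:]=0;m[:,:250]=0;m[:,330:]=0
c=max(cv2.findContours(m,0,1)[0],key=cv2.contourArea);b=cv2.boxPoints(cv2.minAreaRect(c));print(b,cv2.minAreaRect(c))
print([atz(p,q,125).round(1) for q in b],np.mean([atz(p,q,125) for q in b],0))
E
```

```text
Traceback (most recent call last):
ValueError: max() iterable argument is empty
```

View pics/d1.png

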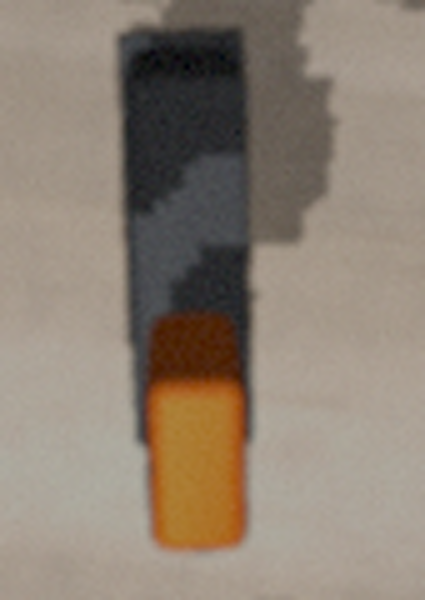

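```bash
python3 - <<'E'
from h import *
import pickle
p=pickle.load(open('d.pkl','rb'))
H=np.array([atz(p,np.array(a)/5+[245,140],125) for a in [(148,383),(245,379),(154,549),(246,546)]])
print(H.round(1),H.mean(0)); d=H[2]+H[3]-H[0]-H[1];print('yaw',np.degrees(np.arctan2(d[1],d[0])))
A=np.array([atz(p,np.array(a)/5+[245,140],80) for a in [(125,75),(140,435),(242,72),(250,435)]]);print('arm',A.round(1));d=A[1]-A[0];print(np.degrees(np.arctan2(d[1],d[0])));d=A[3]-A[2];print(np.degrees(np.arctan2(d[1],d[0])))
print(readout.read_state()['position'])
E
```

```text
[[545.3 -98.9 125. ]
 [543.2 -85.8 125. ]
 [569.3 -95.4 125. ]
 [567.4 -82.6 125. ]] [556.298956   -90.66317571 125.        ]
yaw 7.96398245364213
arm [[ 508.  -107.2   80. ]
 [ 566.9  -98.3   80. ]
 [ 505.4  -88.9   80. ]
 [ 564.8  -80.    80. ]]
8.578177081699494
8.461909507962131
[552.90257427 -95.34134646 199.54948632]
```

>>> move_arm --pt "0.2 3.5 4.6 -30 0 0 0.028" --pt "0.2 3.5 4.6 -60 0 0 0.028" --pt "0.2 3.5 4.6 -60 0 0 0.028" --pt "0.2 3.5 4.6 -60 0 0 0.028"

```text
clock: 4.17
position: [558.3, -90.1, 142.1]
ee_rot: [-0.072, 0.997, -0.0, 0.0]
contact_force: [0.5, -0.2, 0.8]
gripper_width: 51.2
```

```bash
python3 - <<'E'
from h import *
st=readout.read_state();print(st['clock'],st['position'],st['ee_rot'],st['contact_force'],st['joint_vel'].round(3))
E
```

```text
4.1667 [558.31673297 -90.14042302 142.10509079] [-7.22327308e-02  9.97387653e-01 -4.44788835e-04  3.22090777e-04] [ 0.52383682 -0.15533511  0.83255142] [ 0.004 -0.031  0.05   0.02   0.004 -0.   ]
```

>>> move_arm --pt "0.2 -1.5 -0.5 -20 0 0 0" --pt "0.2 -1.5 -0.5 -40 0 0 0" --pt "0.2 -1.5 -0.5 -55 0 0 0" --pt "0.2 -1.5 -0.5 -55 0 0 0" --pt "0.2 -1.5 -0.5 -55 0 0 0"

```text
clock: 4.58
position: [558.1, -90.3, 88.1]
ee_rot: [-0.073, 0.997, -0.0, 0.002]
contact_force: [-0.6, 0.4, 1.3]
gripper_width: 51.1
```

```bash
python3 - <<'E'
from h import *
p=optics.get_image('wrist');cv2.imwrite('pics/e.png',p['frame'])
st=readout.read_state();print(st['clock'],st['position'],st['ee_rot'],st['contact_force'],st['joint_vel'].round(3))
E
```

```text
4.6333 [558.46666109 -90.14586754  88.52158583] [-7.26351176e-02  9.97355545e-01 -3.50495837e-04  2.43580836e-03] [0.00742317 0.51638395 1.65959406] [ 0.001 -0.005  0.001 -0.002  0.008  0.001]
```

View pics/e.png

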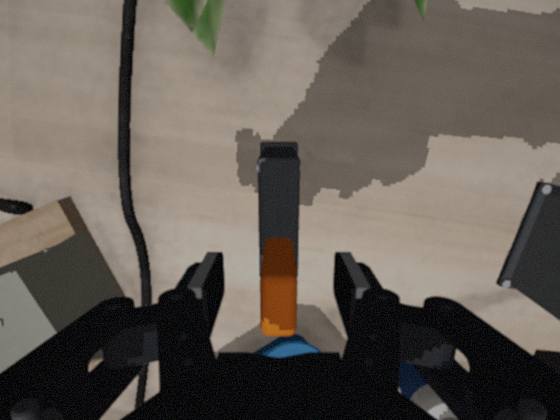

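>>> move_arm --pt "-1 -1.5 0 -1.5 0 0 0" --pt "-1 -1.5 0 -1.5 0 0 0" --pt "-1 -1.5 0 -1.5 0 0 0" --pt "-1 -1.5 0 -1.5 0 0 0" --pt "-1 -1.5 0 -1.5 0 0 0"

```text
clock: 5.05
position: [555.7, -90.1, 85.4]
ee_rot: [-0.073, 0.997, -0.0, 0.001]
contact_force: [-0.1, -0.3, 6.0]
gripper_width: 13.4
```

>>> move_arm --pt "-1 0 0 0 0 0 0" --pt "-1 0 0 0 0 0 0" --pt "-1 0 0 5 0 0 0" --pt "-1 0 0 15 0 0 0" --pt "-1 0 0 15 0 0 0"

```text
clock: 5.47
position: [555.9, -89.9, 100.8]
ee_rot: [-0.073, 0.997, -0.0, 0.001]
contact_force: [-0.1, -0.4, -2.0]
gripper_width: 13.4
```

```bash
python3 - <<'E'
from h import *
import pickle
P={}
for n in ['side','scene','wrist']:
    p=optics.get_image(n);P[n]=p
pickle.dump(P,open('f.pkl','wb'))
cv2.imwrite('pics/f.png',cv2.resize(P['side']['frame'][200:330,230:350],(554,600)))
cv2.imwrite('pics/fw.png',P['wrist']['frame'])
st=readout.read_state();print(st['clock'],st['position'],st['ee_rot'],st['contact_force'],st['wrist_torque'],st['joint_vel'].round(3),st['gripper_width'])
E
```

```text
5.6167 [554.70692674 -89.84366102  99.0758219 ] [-7.22142953e-02  9.97389123e-01  1.47509113e-04 -1.08188042e-04] [ 0.0146164  -0.69261    -1.40809632] [-0.01741332  0.00537376 -0.01198085] [-0.002  0.006 -0.01   0.001 -0.001  0.002] 13.34560838820555
```

View pics/f.png

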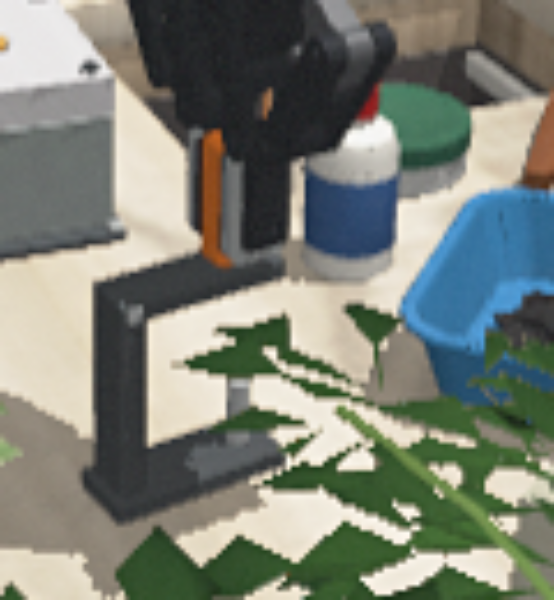

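View pics/fw.png

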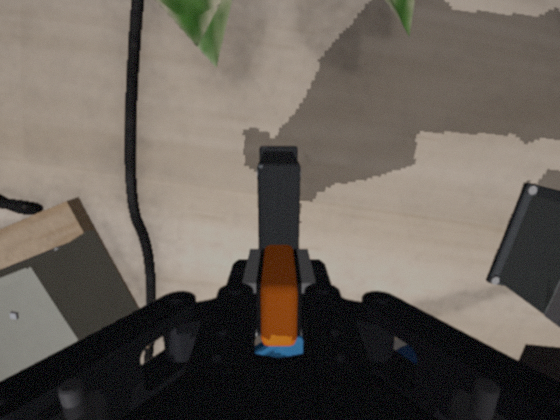

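>>> move_arm --pt "-1 -10 10 10 0 0 -0.05" --pt "-1 -30 30 15 0 0 -0.11" --pt "-1 -50 60 15 0 0 -0.17" --pt "-1 -68 90 15 0 0 -0.208" --pt "-1 -84 120 15 0 0 -0.208"

```text
clock: 6.03
position: [469.3, 30.7, 113.8]
ee_rot: [0.033, 0.999, -0.0, -0.001]
contact_force: [0.6, 1.1, -0.6]
gripper_width: 13.2
```

>>> move_arm --pt "-1 0 30 0 0 0 0" --pt "-1 0 60 0 0 0 0" --pt "-1 0 90 0 0 0 0" --pt "-1 0 115 0 0 0 0" --pt "-1 0 120 0 0 0 0"

```text
clock: 6.45
position: [471.4, 153.4, 114.1]
ee_rot: [0.03, 1.0, 0.0, 0.001]
contact_force: [-0.1, 0.1, -0.7]
gripper_width: 13.2
```

```bash
python3 - <<'E'
from h import *
import pickle
P={}
for n in ['side','scene','wrist']:
    p=optics.get_image(n);P[n]=p;cv2.imwrite(f'pics/g_{n}.png',p['frame'])
pickle.dump(P,open('g.pkl','wb'))
st=readout.read_state();print(st['clock'],st['position'],st['ee_rot'],st['contact_force'],st['wrist_torque'],st['joint_vel'].round(3),st['gripper_width'])
E
```

```text
6.6 [470.3515338  149.94308021 113.66268303] [ 3.12262844e-02  9.99512038e-01 -3.87170312e-04 -6.73994320e-04] [-0.49614517 -0.22661749 -1.46944086] [ 0.01539635  0.05044856 -0.0125789 ] [-0.027 -0.008 -0.012 -0.001 -0.003  0.   ] 13.393713830554582
```

View pics/g_wrist.png

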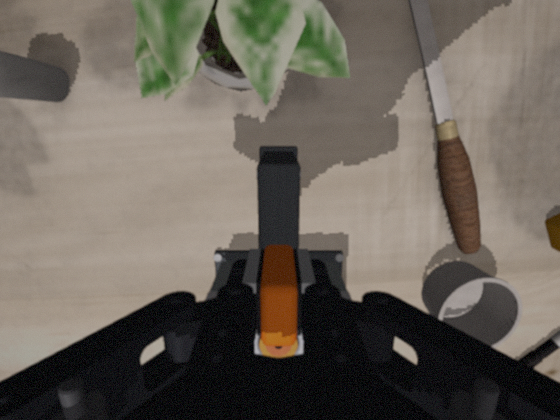

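View pics/g_side.png

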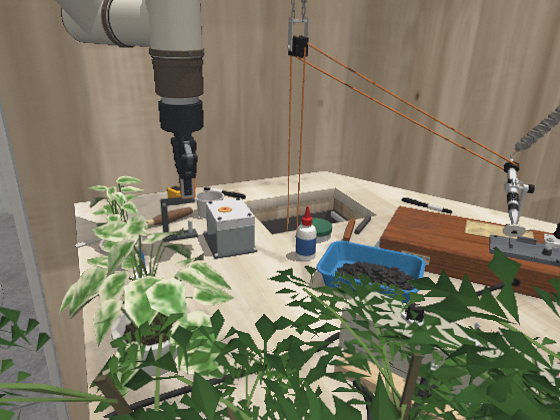

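View pics/g_scene.png

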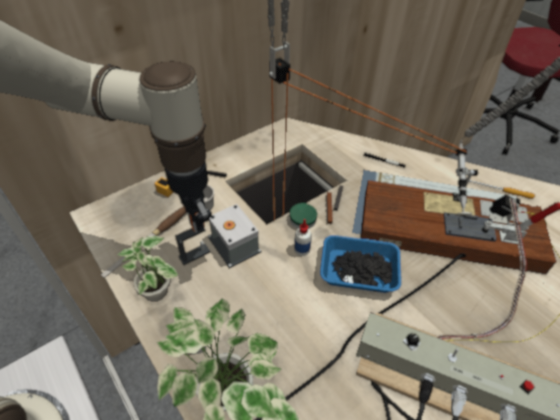

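```bash
python3 - <<'E'
from h import *
import pickle
P=pickle.load(open('g.pkl','rb'))
cv2.imwrite('pics/g1.png',cv2.resize(P['side']['frame'][180:260,150:260],(800,582),interpolation=cv2.INTER_CUBIC))
p=P['side'];T=np.array([470.4,150,113.7])
c,s=np.cos(-.064),np.sin(-.064);R=np.array([[c,-s,0],[s,c,0],[0,0,1]])
for n,v in {'tip':(0,0,32),'heelfoot':(-54,-13,0),'foottop front':(12,-13,8),'armtop back':(-51,-10,80),'armbotinner':(-41,-10,72),'armbotfront':(12,-10,72)}.items():
  X=R@np.array(v,float)+T-[0,0,85.4]; print(n,X.round(1),((proj(p,X)-[150,180])*7.273).round(0))
for n,v in {'topcorner':(-28,-48,76),'botc':(-28,-48,6),'base':(-36,-54,0),'b':(46,-48,76),'topcl':(-28,48,76)}.items():
  X=R@np.array(v,float)+[542,146.1,0]; print(n,X.round(1),((proj(p,X)-[150,180])*7.273).round(0))
E
```

```text
tip [470.4 150.   60.3] [284. 298.]
heelfoot [415.7 140.5  28.3] [ 90. 457.]
foottop front [481.5 136.3  36.3] [343. 394.]
armtop back [418.9 143.3 108.3] [ 75. 167.]
armbotinner [428.8 142.6 100.3] [118. 192.]
armbotfront [481.7 139.3 100.3] [328. 167.]
topcorner [511. 100.  76.] [486. 295.]
botc [511. 100.   6.] [494. 536.]
base [502.6  94.5   0. ] [470. 572.]
b [584.8  95.3  76. ] [764. 258.]
topcl [517.1 195.8  76. ] [407. 155.]
```

View pics/g1.png

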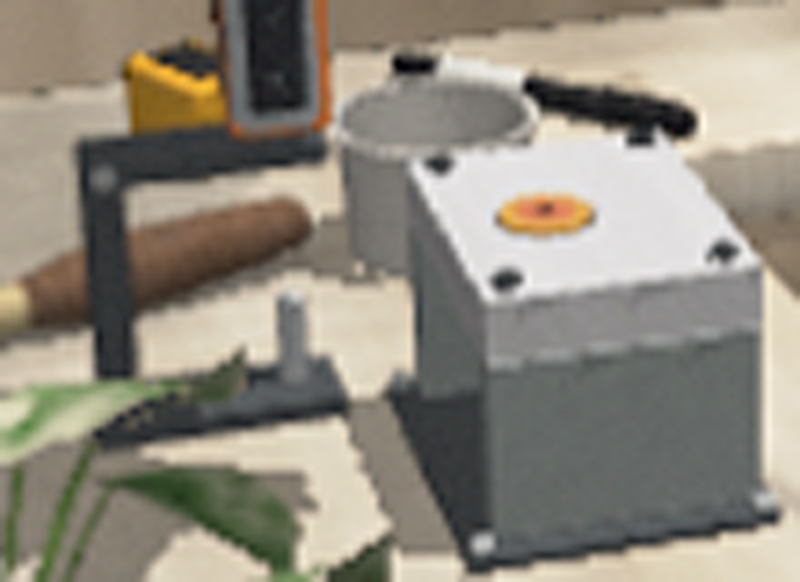

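>>> move_arm --pt "-1 0 0 -8 0 0 0" --pt "-1 0 0 -16 0 0 0" --pt "-1 0 0 -16 0 0 0" --pt "-1 0 0 -16 0 0 0" --pt "-1 0 0 -16 0 0 0"

```text
clock: 7.02
position: [471.0, 149.4, 97.9]
ee_rot: [0.032, 0.999, -0.0, -0.0]
contact_force: [-0.1, -0.3, -0.9]
gripper_width: 13.1
```

```bash
python3 - <<'E'
from h import *
import pickle
p=optics.get_image('side')
cv2.imwrite('pics/h1.png',cv2.resize(p['frame'][180:260,150:260],(800,582),interpolation=cv2.INTER_CUBIC))
st=readout.read_state();print(st['clock'],st['position'],st['ee_rot'],st['contact_force'],st['wrist_torque'],st['joint_vel'].round(3),st['gripper_width'])
E
```

```text
7.0667 [471.11843952 149.67570525  98.19788694] [ 3.19275090e-02  9.99490184e-01 -2.84048199e-05  6.73881818e-05] [ 0.42767832  0.1847837  -0.77030772] [ 0.03027832 -0.03004565 -0.04260511] [ 0.003 -0.006  0.005 -0.002 -0.001 -0.001] 13.25171641677357
```

View pics/h1.png

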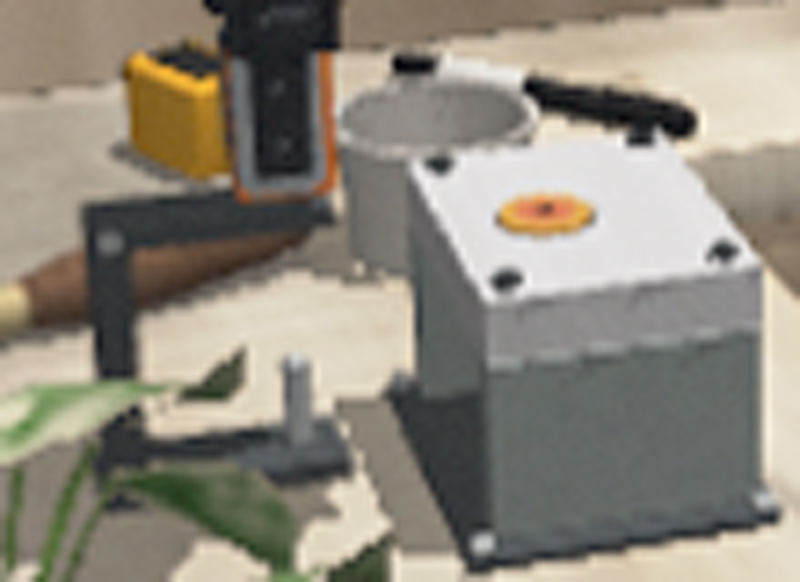

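>>> move_arm --pt "-1 8 -0.5 0 0 0 0" --pt "-1 18 -1.1 0 0 0 0" --pt "-1 28 -1.8 0 0 0 0" --pt "-1 36 -2.3 0 0 0 0" --pt "-1 40 -2.6 0 0 0 0"

```text
clock: 7.48
position: [512.8, 147.6, 98.2]
ee_rot: [0.032, 0.999, 0.0, 0.001]
contact_force: [-0.3, -0.2, 0.1]
gripper_width: 13.2
```

```bash
python3 - <<'E'
from h import *
import pickle
p=optics.get_image('side')
cv2.imwrite('pics/i1.png',cv2.resize(p['frame'][180:260,150:260],(800,582),interpolation=cv2.INTER_CUBIC))
p=optics.get_image('wrist')
cv2.imwrite('pics/i2.png',p['frame'])
st=readout.read_state();print(st['clock'],st['position'],st['ee_rot'],st['contact_force'],st['wrist_torque'],st['joint_vel'].round(3),st['gripper_width'])
E
```

```text
7.5833 [511.85014788 147.35984857  97.87859062] [ 3.20715550e-02  9.99485575e-01 -9.60511695e-06 -4.52452780e-06] [-0.63408737 -0.15510046 -0.71866846] [ 0.03507375 -0.00554081  0.02422726] [ 0.009 -0.017 -0.03  -0.008 -0.003 -0.007] 13.024686986428941
```

View pics/i1.png

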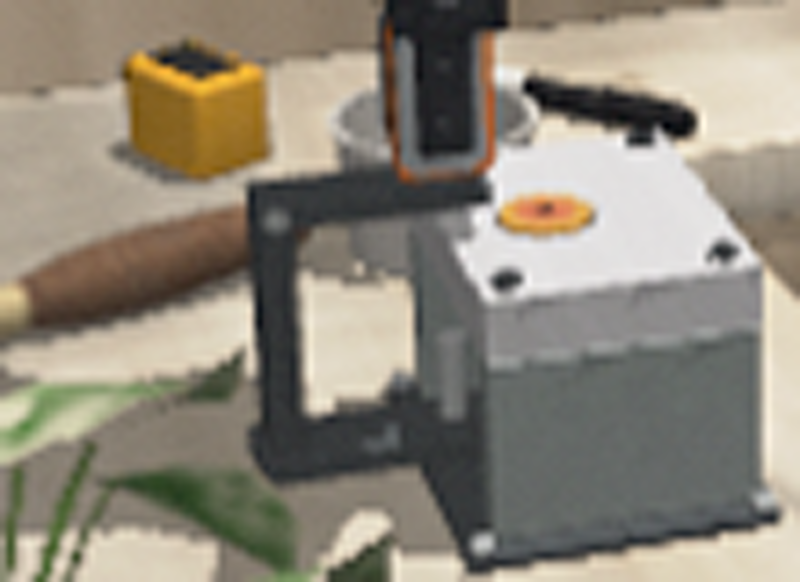

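View pics/i2.png

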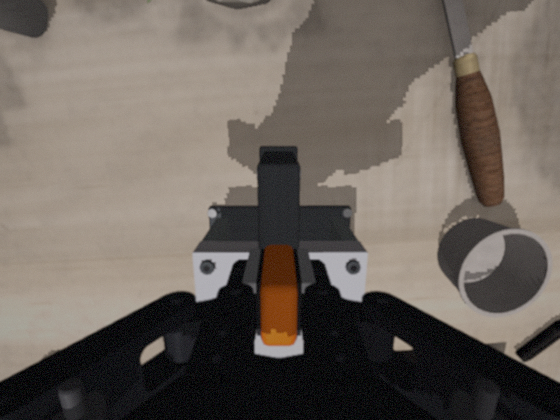

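>>> move_arm --pt "-1 8 -0.5 0 0 0 0" --pt "-1 16 -1.0 0 0 0 0" --pt "-1 24 -1.5 0 0 0 0" --pt "-1 29 -1.9 0 0 0 0" --pt "-1 29 -1.9 0 0 0 0"

```text
clock: 8.0
position: [541.3, 145.6, 98.1]
ee_rot: [0.032, 0.999, 0.0, 0.0]
contact_force: [-0.0, -0.4, -1.7]
gripper_width: 13.3
```

```bash
cat > s.py <<'E'
from h import *
st=readout.read_state();x=np.array(st['position']);d=x-[542,146.1,0];c,s=np.cos(-.064),np.sin(-.064)
print(round(st['clock'],2),'pos',x.round(2),'stand',np.round([c*d[0]+s*d[1],-s*d[0]+c*d[1]],2),'F',st['contact_force'].round(2),'T',st['wrist_torque'].round(3),'w',round(st['gripper_width'],2),'rot',np.round(st['ee_rot'],4))
E
python3 - <<'E'
from h import *
p=optics.get_image('side')
cv2.imwrite('pics/j1.png',cv2.resize(p['frame'][180:260,150:260],(800,582),interpolation=cv2.INTER_CUBIC))
import s
E
```

```text
8.05 pos [540.42 145.48  97.97] stand [-1.54 -0.72] F [-0.26 -0.75 -0.91] T [0.007 0.036 0.008] w 13.52 rot [ 3.190e-02  9.995e-01 -0.000e+00 -1.000e-04]
```

View pics/j1.png

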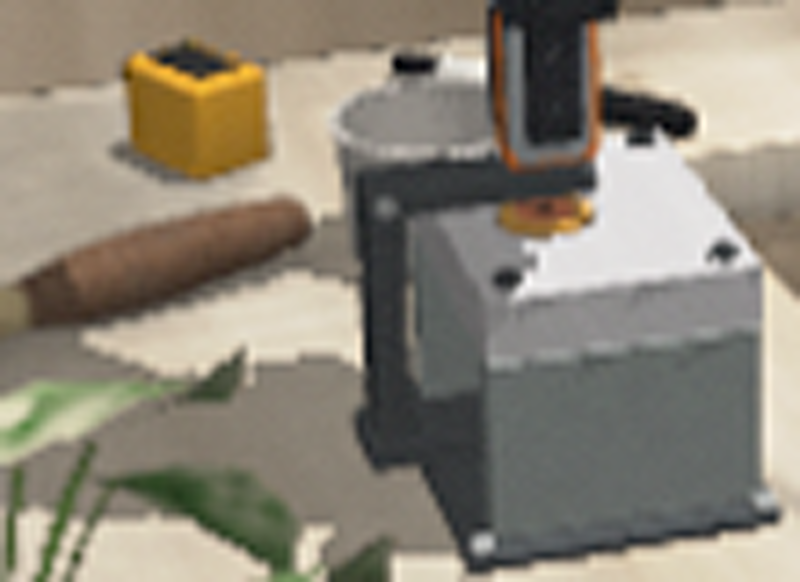

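>>> move_arm --pt "-1 0.5 0.5 3 0 0 0" --pt "-1 0.5 0.5 6 0 0 0" --pt "-1 0.5 0.5 7 0 0 0" --pt "-1 0.5 0.5 7 0 0 0"

```text
clock: 8.38
position: [540.3, 146.2, 105.4]
ee_rot: [0.032, 1.0, 0.0, 0.0]
contact_force: [0.9, -0.1, -2.4]
gripper_width: 13.2
```

>>> move_arm --pt "-1 0 0 0.5 0 0 0" --pt "-1 0 0 1 0 0 0"

```text
clock: 8.55
position: [540.2, 146.1, 105.8]
ee_rot: [0.032, 0.999, 0.0, -0.0]
contact_force: [0.9, 0.1, -6.8]
gripper_width: 13.6
```

```bash
python3 s.py
```

```text
8.55 pos [540.21 146.15 105.78] stand [-1.79 -0.07] F [ 0.86  0.07 -6.79] T [ 0.079 -0.528 -0.069] w 13.61 rot [ 3.170e-02  9.995e-01  1.000e-04 -1.000e-04]
```

>>> move_arm --pt "-1 1 -0.06 0 0 0 0" --pt "-1 2 -0.12 0 0 0 0" --pt "-1 3 -0.18 0 0 0 0" --pt "-1 4 -0.24 0 0 0 0"

```text
clock: 8.88
position: [543.3, 145.4, 105.5]
ee_rot: [0.032, 0.999, -0.001, -0.001]
contact_force: [-1.3, -0.7, -5.1]
gripper_width: 13.3
```

```bash
python3 s.py
```

```text
8.88 pos [543.32 145.37 105.5 ] stand [ 1.36 -0.64] F [-1.29 -0.71 -5.14] T [ 0.074  0.723 -0.013] w 13.29 rot [ 3.180e-02  9.995e-01 -6.000e-04 -1.400e-03]
```

>>> move_arm --pt "-1 1 -0.06 0 0 0 0" --pt "-1 2 -0.12 0 0 0 0" --pt "-1 3 -0.18 0 0 0 0"

```text
clock: 9.13
position: [546.5, 145.2, 105.5]
ee_rot: [0.032, 0.999, -0.001, -0.001]
contact_force: [-3.6, 0.6, -6.7]
gripper_width: 13.1
```

```bash
python3 s.py
```

```text
9.13 pos [546.52 145.17 105.48] stand [ 4.57 -0.64] F [-3.59  0.61 -6.74] T [0.082 1.043 0.032] w 13.11 rot [ 3.180e-02  9.995e-01 -5.000e-04 -1.300e-03]
```

>>> move_arm --pt "-1 0 1 0 0 0 0" --pt "-1 0 2 0 0 0 0" --pt "-1 0 3 0 0 0 0" --pt "-1 0.2 4 0 0 0 0"

```text
clock: 9.47
position: [547.1, 148.7, 105.6]
ee_rot: [0.032, 0.999, -0.001, -0.001]
contact_force: [-0.9, -4.9, -8.1]
gripper_width: 13.0
```

```bash
python3 s.py
```

```text
9.47 pos [547.12 148.69 105.57] stand [4.95 2.91] F [-0.92 -4.88 -8.15] T [-1.622  0.281  0.045] w 12.99 rot [ 3.180e-02  9.995e-01 -9.000e-04 -8.000e-04]
```

>>> move_arm --pt "-1 -1 0.4 -0.3 0 0 0" --pt "-1 -2 0.5 -0.3 0 0 0" --pt "-1 -3 0.6 -0.3 0 0 0" --pt "-1 -4 0.6 -0.3 0 0 0"

```text
clock: 9.8
position: [545.8, 150.3, 105.7]
ee_rot: [0.031, 1.0, 0.001, 0.002]
contact_force: [5.8, -5.0, -15.7]
gripper_width: 13.7
```

```bash
python3 s.py
```

```text
9.8 pos [545.81 150.32 105.69] stand [3.54 4.46] F [  5.81  -5.04 -15.74] T [-1.903 -2.245 -0.059] w 13.67 rot [3.140e-02 9.995e-01 5.000e-04 2.400e-03]
```

>>> move_arm --pt "-1 1.5 0 -0.6 0 0 0" --pt "-1 2 -0.3 -1.0 0 0 0"

```text
clock: 9.97
position: [546.6, 150.5, 105.4]
ee_rot: [0.032, 1.0, 0.001, 0.001]
contact_force: [-0.5, -2.4, -4.7]
gripper_width: 13.2
```

```bash
python3 s.py
```

```text
9.97 pos [546.55 150.52 105.45] stand [4.26 4.71] F [-0.49 -2.44 -4.66] T [-0.642  0.36  -0.042] w 13.25 rot [3.150e-02 9.995e-01 6.000e-04 1.000e-03]
```

>>> move_arm --pt "-1 0 0 -1.5 0 0 0" --pt "-1 0 0 -2 0 0 0" --pt "-1 0 0 -2 0 0 0"

```text
clock: 10.22
position: [547.1, 151.3, 104.3]
ee_rot: [0.031, 1.0, 0.001, 0.002]
contact_force: [0.8, -0.3, -1.2]
gripper_width: 13.3
```

```bash
python3 s.py
```

```text
10.22 pos [547.12 151.3  104.31] stand [4.78 5.51] F [ 0.76 -0.28 -1.21] T [ 0.008  0.027 -0.01 ] w 13.29 rot [0.0311 0.9995 0.0013 0.0021]
```

>>> move_arm --pt "-1 -0.5 -1 0 0 0 0" --pt "-1 -0.5 -1 1 0 0 0" --pt "-1 -0.5 -1 2 0 0 0" --pt "-1 -0.5 -1 2 0 0 0"

```text
clock: 10.55
position: [545.3, 149.2, 105.2]
ee_rot: [0.032, 1.0, 0.0, 0.0]
contact_force: [-0.1, -0.6, -0.7]
gripper_width: 13.2
```

```bash
python3 s.py
```

```text
10.55 pos [545.31 149.17 105.22] stand [3.11 3.28] F [-0.14 -0.62 -0.72] T [-0.042  0.05  -0.018] w 13.15 rot [3.150e-02 9.995e-01 3.000e-04 4.000e-04]
```

>>> move_arm --pt "-1 0 0 0.5 0 0 0" --pt "-1 0 0 1.2 0 0 0" --pt "-1 0 0 1.2 0 0 0"

```text
clock: 10.8
position: [545.1, 149.0, 105.5]
ee_rot: [0.032, 0.999, 0.0, -0.0]
contact_force: [1.0, -0.8, -6.7]
gripper_width: 13.4
```

```bash
python3 s.py
```

```text
10.8 pos [545.12 149.   105.48] stand [2.93 3.1 ] F [ 1.02 -0.82 -6.7 ] T [ 0.2   -0.412  0.021] w 13.43 rot [ 3.170e-02  9.995e-01  1.000e-04 -0.000e+00]
```

>>> move_arm --pt "-1 -0.5 0 -1.3 0 0 0" --pt "-1 -3 0.6 -1.3 0 0 0" --pt "-1 -3 0.6 -1.3 0 0 0" --pt "-1 -3 0.6 0 0 0 0" --pt "-1 -3 0.6 0 0 0 0"

```text
clock: 11.22
position: [541.7, 149.4, 105.5]
ee_rot: [0.032, 0.999, -0.0, -0.0]
contact_force: [1.1, 0.6, -5.5]
gripper_width: 13.3
```

```bash
python3 s.py
```

```text
11.22 pos [541.68 149.44 105.55] stand [-0.54  3.32] F [ 1.1   0.61 -5.54] T [ 0.044 -0.226  0.003] w 13.3 rot [ 3.170e-02  9.995e-01 -0.000e+00 -4.000e-04]
```

>>> move_arm --pt "-1 -0.5 0 -1.3 0 0 0" --pt "-1 -3 0.2 -1.3 0 0 0" --pt "-1 -3 0.2 -1.3 0 0 0" --pt "-1 -3 0.2 0 0 0 0" --pt "-1 -3 0.2 0 0 0 0"

```text
clock: 11.63
position: [538.9, 149.7, 105.8]
ee_rot: [0.032, 0.999, 0.0, -0.0]
contact_force: [1.1, -0.2, -4.9]
gripper_width: 13.4
```

```bash
python3 s.py
```

```text
11.63 pos [538.87 149.73 105.77] stand [-3.36  3.43] F [ 1.09 -0.23 -4.91] T [ 0.044 -0.207  0.021] w 13.45 rot [ 3.170e-02  9.995e-01  1.000e-04 -2.000e-04]
```

>>> move_arm --pt "-1 -0.5 0 -1.3 0 0 0" --pt "-1 -2.8 0.2 -1.3 0 0 0" --pt "-1 -2.8 0.2 -1.3 0 0 0" --pt "-1 -2.8 0.2 0 0 0 0" --pt "-1 -2.8 0.2 0 0 0 0"

```text
clock: 12.05
position: [536.1, 149.9, 105.9]
ee_rot: [0.032, 0.999, 0.0, -0.0]
contact_force: [-0.4, -0.2, -4.3]
gripper_width: 13.1
```

```bash
python3 s.py
```

```text
12.05 pos [536.07 149.91 105.9 ] stand [-6.16  3.43] F [-0.39 -0.19 -4.27] T [ 0.1   -0.124  0.015] w 13.15 rot [ 3.170e-02  9.995e-01  0.000e+00 -2.000e-04]
```

>>> move_arm --pt "-1 0 -0.5 -1.3 0 0 0" --pt "-1 0.3 -3.2 -1.3 0 0 0" --pt "-1 0.3 -3.2 -1.3 0 0 0" --pt "-1 0.3 -3.2 0.2 0 0 0" --pt "-1 0.3 -3.2 0.2 0 0 0"

```text
clock: 12.47
position: [537.0, 146.8, 106.8]
ee_rot: [0.032, 1.0, 0.0, 0.0]
contact_force: [0.9, -0.2, -1.7]
gripper_width: 13.2
```

```bash
python3 s.py
```

```text
12.47 pos [537.   146.8  106.78] stand [-5.03  0.38] F [ 0.89 -0.17 -1.73] T [0.004 0.012 0.036] w 13.2 rot [3.160e-02 9.995e-01 2.000e-04 5.000e-04]
```

>>> move_arm --pt "-1 0 0 0.7 0 0 0" --pt "-1 0 0 1.4 0 0 0" --pt "-1 0 0 2 0 0 0"

```text
clock: 12.72
position: [536.7, 146.8, 108.4]
ee_rot: [0.032, 1.0, 0.0, 0.0]
contact_force: [-0.6, -0.5, -1.6]
gripper_width: 13.2
```

```bash
python3 s.py
```

```text
12.72 pos [536.69 146.81 108.44] stand [-5.34  0.37] F [-0.61 -0.52 -1.58] T [-0.023  0.053  0.04 ] w 13.23 rot [3.160e-02 9.995e-01 1.000e-04 1.000e-04]
```

>>> move_arm --pt "-1 0 0 0.7 0 0 0" --pt "-1 0 0 1.4 0 0 0" --pt "-1 0 0 2.1 0 0 0" --pt "-1 0 0 2.5 0 0 0" --pt "-1 0 0 2.5 0 0 0"

```text
clock: 13.13
position: [536.7, 146.8, 110.9]
ee_rot: [0.032, 1.0, 0.0, 0.0]
contact_force: [0.5, -0.3, -1.5]
gripper_width: 13.5
```

```bash
python3 s.py
```

```text
13.13 pos [536.68 146.78 110.86] stand [-5.36  0.34] F [ 0.5  -0.25 -1.54] T [ 0.02  -0.023 -0.019] w 13.52 rot [3.160e-02 9.995e-01 0.000e+00 1.000e-04]
```

Tip ≈ 57.5 mm, in the hole. Start pushing the bushing.

>>> move_arm --pt "-1 0 0 0.6 0 0 0" --pt "-1 0 0 1.2 0 0 0" --pt "-1 0 0 1.8 0 0 0" --pt "-1 0 0 2.4 0 0 0" --pt "-1 0 0 3 0 0 0"

```text
clock: 13.55
position: [536.4, 146.7, 113.0]
ee_rot: [0.032, 0.999, 0.0, -0.0]
contact_force: [2.0, 0.2, -9.5]
gripper_width: 13.4
```

```bash
python3 s.py
```

```text
13.55 pos [536.44 146.72 112.96] stand [-5.59  0.26] F [ 1.99  0.16 -9.45] T [ 0.078 -0.849  0.02 ] w 13.35 rot [ 3.180e-02  9.995e-01  1.000e-04 -2.000e-04]
```

>>> move_arm --pt "-1 0 0 0.8 0 0 0" --pt "-1 0 0 1.6 0 0 0" --pt "-1 0 0 2.4 0 0 0" --pt "-1 0 0 3.2 0 0 0" --pt "-1 0 0 4 0 0 0"

```text
clock: 13.97
position: [536.5, 146.7, 117.5]
ee_rot: [0.032, 0.999, -0.0, -0.0]
contact_force: [1.5, 1.2, -10.0]
gripper_width: 13.3
```

```bash
python3 s.py
```

```text
13.97 pos [536.48 146.74 117.48] stand [-5.55  0.29] F [ 1.51  1.23 -9.99] T [ 0.157 -0.822 -0.032] w 13.28 rot [ 3.170e-02  9.995e-01 -1.000e-04 -3.000e-04]
```

>>> move_arm --pt "-1 0 0 1 0 0 0" --pt "-1 0 0 2 0 0 0" --pt "-1 0 0 3 0 0 0" --pt "-1 0 0 3.9 0 0 0" --pt "-1 0 0 3.9 0 0 0"

```text
clock: 14.38
position: [536.5, 146.7, 121.9]
ee_rot: [0.032, 1.0, -0.0, -0.0]
contact_force: [1.9, 0.8, -8.6]
gripper_width: 13.4
```

```bash
python3 - <<'E'
from h import *
import pickle
P={}
for n in ['side','scene']:
    P[n]=optics.get_image(n)
pickle.dump(P,open('k.pkl','wb'))
cv2.imwrite('pics/k1.png',cv2.resize(P['side']['frame'][180:260,150:260],(800,582),interpolation=cv2.INTER_CUBIC))
import s
E
```

```text
14.48 pos [536.53 146.71 121.93] stand [-5.49  0.26] F [ 2.15 -0.48 -7.03] T [ 0.151 -0.443  0.052] w 13.15 rot [ 0.0316  0.9995 -0.     -0.    ]
```

View pics/k1.png

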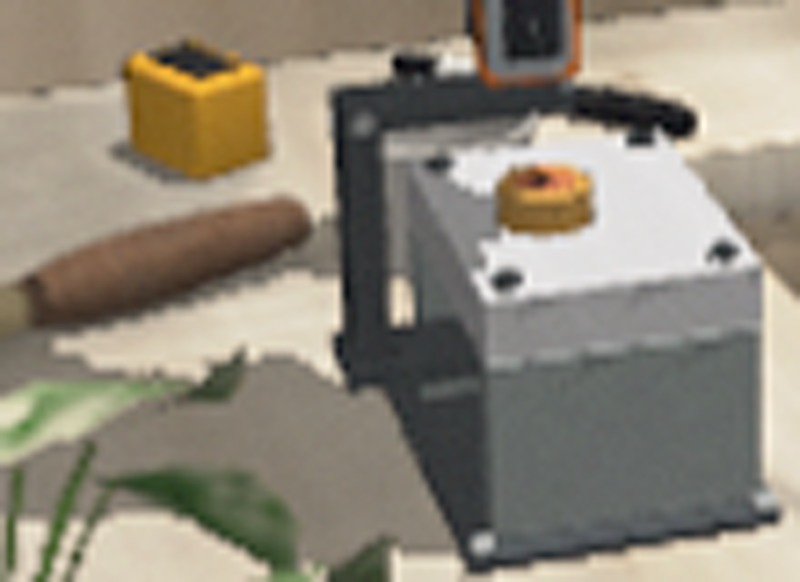

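>>> move_arm --pt "-1 0 0 -3 0 0 0" --pt "-1 0 0 -8 0 0 0" --pt "-1 0 0 -14 0 0 0" --pt "-1 0 0 -19 0 0 0" --pt "-1 0 0 -23 0 0 0"

```text
clock: 14.9
position: [536.5, 146.6, 98.5]
ee_rot: [0.031, 1.0, -0.0, -0.0]
contact_force: [-2.8, 0.4, 6.2]
gripper_width: 13.2
```

```bash
python3 s.py
```

```text
14.9 pos [536.53 146.61  98.48] stand [-5.49  0.15] F [-2.81  0.44  6.19] T [ 0.082  0.891 -0.023] w 13.22 rot [ 3.150e-02  9.995e-01 -3.000e-04 -1.000e-04]
```

>>> move_arm --pt "-1 0 0 3.2 0 0 0" --pt "-1 0 0 3.2 0 0 0" --pt "-1 0 0 3.2 0 0 0"

```text
clock: 15.15
position: [536.9, 146.8, 102.1]
ee_rot: [0.032, 1.0, 0.0, 0.0]
contact_force: [0.0, -0.3, -0.8]
gripper_width: 13.3
```

```bash
python3 - <<'E'
from h import *
import pickle
p=optics.get_image('side')
cv2.imwrite('pics/l1.png',cv2.resize(p['frame'][180:260,150:260],(800,582),interpolation=cv2.INTER_CUBIC))
import s
E
```

```text
15.2 pos [536.78 146.83 102.07] stand [-5.26  0.39] F [ 0.49 -1.19 -0.94] T [ 0.031  0.034 -0.023] w 13.34 rot [3.160e-02 9.995e-01 1.000e-04 2.000e-04]
```

View pics/l1.png

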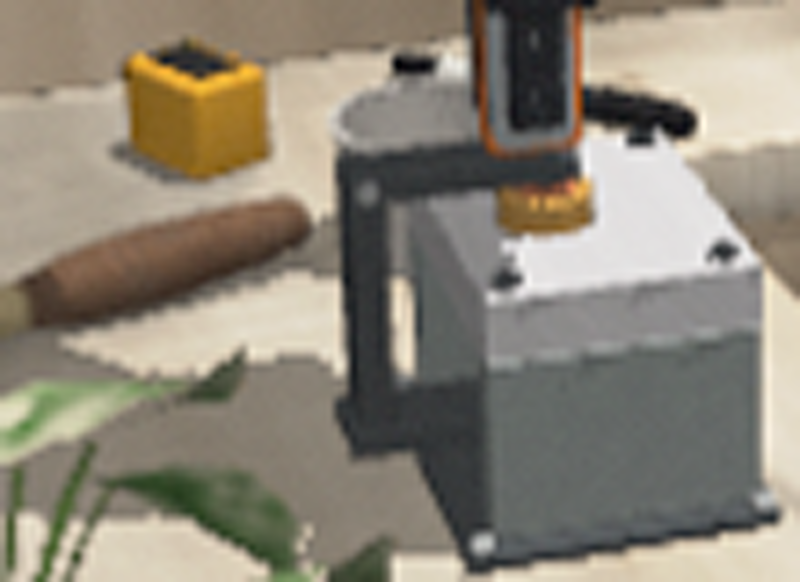

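>>> move_arm --pt "-1 -6 0.4 0 0 0 0" --pt "-1 -16 1.0 0 0 0 0" --pt "-1 -28 1.8 0 0 0 0" --pt "-1 -40 2.6 0 0 0 0" --pt "-1 -52 3.3 0 0 0 0"

```text
clock: 15.62
position: [483.1, 149.8, 101.8]
ee_rot: [0.032, 0.999, -0.0, -0.0]
contact_force: [0.2, 0.8, -1.6]
gripper_width: 13.4
```

>>> move_arm --pt "-1 -8 0.5 0 0 0 0" --pt "-1 -13 0.8 0 0 0 0" --pt "-1 -15 0.8 0 0 0 0" --pt "-1 -15 0.8 0 0 0 0"

```text
clock: 15.95
position: [469.4, 151.0, 102.1]
ee_rot: [0.031, 1.0, 0.0, 0.0]
contact_force: [0.2, -0.7, -0.4]
gripper_width: 13.2
```

```bash
python3 - <<'E'
from h import *
import pickle
P={}
for n in ['side','scene']:
    P[n]=optics.get_image(n)
pickle.dump(P,open('m.pkl','wb'))
cv2.imwrite('pics/m1.png',cv2.resize(P['side']['frame'][180:260,150:260],(800,582),interpolation=cv2.INTER_CUBIC))
cv2.imwrite('pics/m2.png',cv2.resize(P['scene']['frame'][195:275,160:270],(800,582),interpolation=cv2.INTER_CUBIC))
import s
E
```

```text
16.05 pos [470.05 151.06 102.02] stand [-72.12   0.34] F [-0.12  0.65 -1.57] T [-0.039 -0.025 -0.005] w 13.29 rot [3.150e-02 9.995e-01 2.000e-04 3.000e-04]
```

View pics/m1.png

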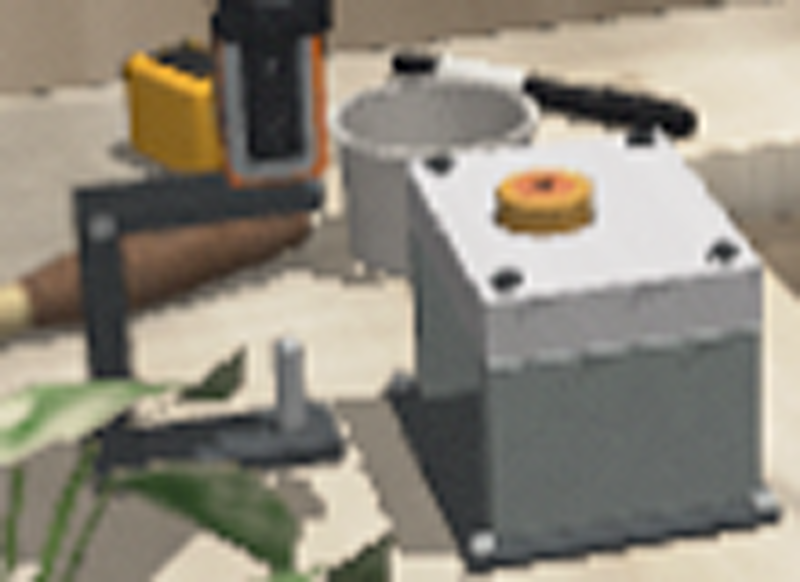

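View pics/m2.png

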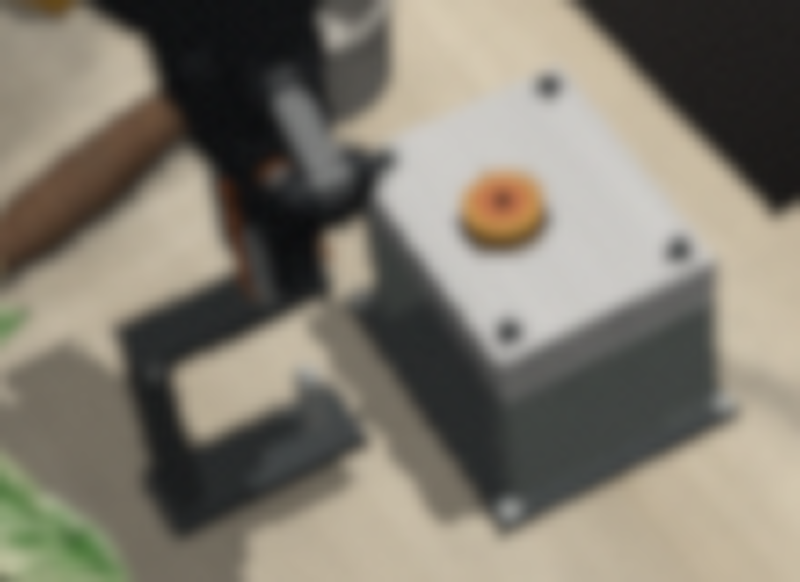

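```bash
python3 - <<'E'
from h import *
import pickle
P=pickle.load(open('m.pkl','rb'));A=pickle.load(open('a.pkl','rb'))
s=7.273
b0=(np.array((545,210))/s+[150,180]);b1=np.array((545,185))/s+[150,180]
c0=np.array((220,221))/7.5+[200,195];c1=np.array((502,200))/s+[160,195]
print(tri([(P['side'],b0),(A['scene'],c0)]),tri([(P['side'],b1),(P['scene'],c1)]))
for h in (0,6,8,10): print(h,((proj(P['side'],(542.2,146.1,76+h))-[150,180])*s).round(0),((proj(P['scene'],(542.2,146.1,76+h))-[160,195])*s).round(0))
E
```

```text
(array([542.54970178, 146.72624478,  75.63639149]), [np.float64(0.4677903488753339), np.float64(0.4145485272942546)]) (array([542.31548182, 146.17346976,  83.15673033]), [np.float64(0.336290835736214), np.float64(0.29873124367345283)])
0 [548. 209.] [502. 217.]
6 [547. 188.] [500. 204.]
8 [547. 182.] [500. 200.]
10 [547. 175.] [499. 195.]
```

```bash
python3 - <<'E'
from h import *
import pickle
I={n:pickle.load(open(n+'.pkl','rb')) for n in 'akm'}
s=8
out={}
for cam,(y0,y1,x0,x1) in {'side':(195,216,212,238),'scene':(212,233,218,242)}.items():
  ims=[]
  for n in 'akm':
    f=I[n][cam]['frame'][y0:y1,x0:x1].astype(np.float32)
    # brass mask: R-B
    r=f[...,2]-f[...,0]
    w=r>45
    ys,xs=np.nonzero(w);print(cam,n,'rows',ys.min()+y0,ys.max()+y0,'cols',xs.min()+x0,xs.max()+x0,'n',w.sum())
    # profile subpixel: column band, top-edge crossing
    band=r[:,8:18].mean(1); print(np.round(band).astype(int).tolist())
    ims.append(cv2.resize(f.astype(np.uint8),None,fx=s,fy=s,interpolation=cv2.INTER_CUBIC))
  cv2.imwrite(f'pics/cmp_{cam}.png',np.hstack(ims))
E
```

```text
side a rows 206 211 cols 219 231 n 59
[12, 21, 25, 26, 14, 4, 2, 2, 2, 1, -2, 31, 107, 121, 124, 137, 114, 20, 1, 1, 2]
side k rows 202 211 cols 218 230 n 108
[4, 21, 24, 25, 14, 3, -2, 31, 99, 93, 98, 120, 105, 76, 78, 81, 78, 19, 2, 1, 2]
side m rows 203 211 cols 218 231 n 103
[12, 22, 24, 25, 14, 3, 0, 3, 58, 124, 114, 131, 133, 104, 76, 80, 77, 18, 1, 2, 2]
scene a rows 221 229 cols 224 234 n 82
[4, 5, 5, 5, 5, 5, 6, 11, 28, 56, 80, 88, 88, 92, 93, 86, 65, 32, 11, 6, 5]
scene k rows 218 228 cols 224 234 n 93
[2, 1, 0, 1, 5, 20, 44, 68, 80, 81, 79, 80, 82, 78, 65, 49, 32, 17, 8, 6, 5]
scene m rows 218 228 cols 223 234 n 100
[5, 5, 5, 5, 6, 14, 34, 64, 85, 90, 89, 93, 97, 93, 79, 59, 35, 17, 8, 5, 5]
```

View pics/cmp_side.png

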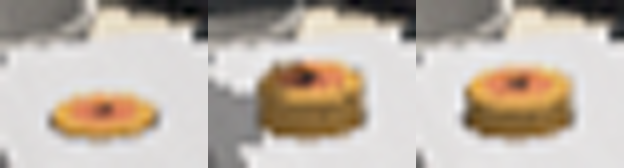

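View pics/cmp_scene.png

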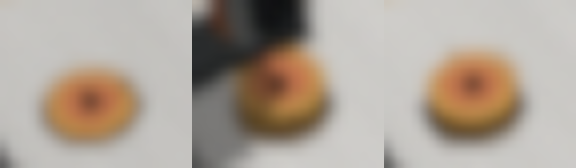

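>>> move_arm --pt "-1 0 -15 8 0 0 0" --pt "-1 0 -45 12 0 0 0" --pt "-1 0 -75 12 0 0 0" --pt "-1 0 -105 12 0 0 0" --pt "-1 10 -130 12 0 0 0"

```text
clock: 16.47
position: [478.2, 19.0, 113.8]
ee_rot: [0.032, 0.999, -0.0, -0.001]
contact_force: [-0.2, 0.5, -2.2]
gripper_width: 13.2
```

>>> move_arm --pt "-1 15 -22 0 0 0 0" --pt "-1 30 -44 -4 0 0 0" --pt "-1 42 -62 -10 0 0 0" --pt "-1 50 -70 -16 0 0 0" --pt "-1 50 -70 -18 0 0 0"

```text
clock: 16.88
position: [530.9, -50.8, 94.6]
ee_rot: [0.033, 0.999, -0.0, -0.0]
contact_force: [0.6, -0.1, -1.3]
gripper_width: 13.6
```

```bash
python3 - <<'E'
from h import *
p=optics.get_image('side')
cv2.imwrite('pics/n1.png',cv2.resize(p['frame'][180:330,150:350],(800,600),interpolation=cv2.INTER_CUBIC))
import s
E
```

```text
16.93 pos [529.56 -49.97  94.35] stand [ 1.3000e-01 -1.9647e+02] F [-0.82  0.59 -2.33] T [ 0.046  0.06  -0.019] w 13.04 rot [ 3.280e-02  9.995e-01 -1.000e-04 -1.200e-03]
```

View pics/n1.png

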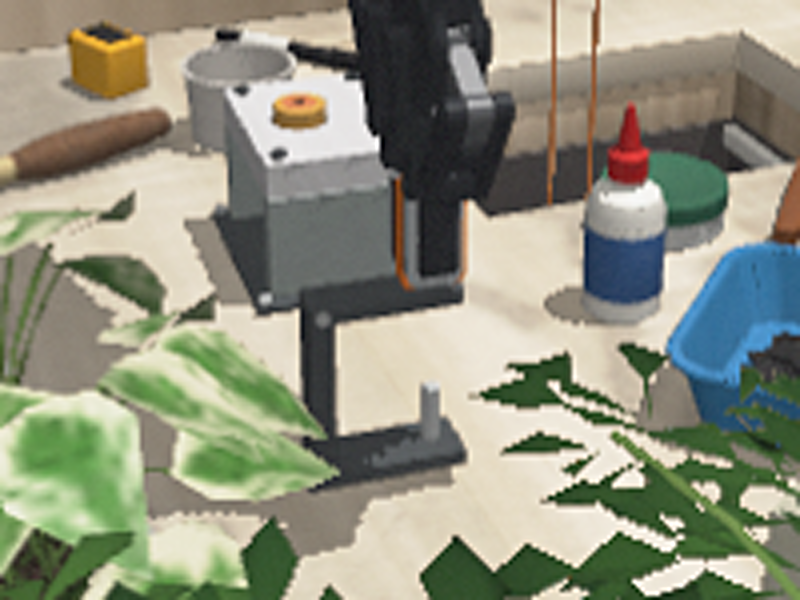

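Clear spot. Lower gently (~9 mm).

>>> move_arm --pt "-1 0 0 -3 0 0 0" --pt "-1 0 0 -6 0 0 0" --pt "-1 0 0 -7.5 0 0 0" --pt "-1 0 0 -8 0 0 0" --pt "-1 0 0 -8 0 0 0"

```text
clock: 17.35
position: [529.4, -48.6, 87.9]
ee_rot: [0.031, 1.0, -0.0, -0.0]
contact_force: [0.1, -0.7, -1.1]
gripper_width: 13.0
```

```bash
python3 s.py
```

```text
17.35 pos [529.41 -48.59  87.94] stand [-1.100e-01 -1.951e+02] F [ 0.09 -0.67 -1.13] T [-0.015 -0.01  -0.026] w 12.95 rot [ 0.0311  0.9995 -0.     -0.    ]
```

>>> move_arm --pt "-1 0 0 -1 0 0 0" --pt "-1 0 0 -1.8 0 0 0" --pt "-1 0 0 -1.8 0 0 0"

```text
clock: 17.6
position: [529.6, -49.0, 86.1]
ee_rot: [0.032, 1.0, 0.0, -0.0]
contact_force: [-0.4, 0.0, -1.0]
gripper_width: 13.3
```

```bash
python3 s.py
```

```text
17.6 pos [529.55 -49.04  86.05] stand [ 6.0000e-02 -1.9554e+02] F [-0.44  0.02 -1.03] T [-0.015 -0.001 -0.038] w 13.33 rot [ 0.0315  0.9995  0.     -0.    ]
```

>>> move_arm --pt "-1 0 0 -0.6 0 0 0" --pt "-1 0 0 -1.0 0 0 0" --pt "-1 0 0 -1.0 0 0 0"

```text
clock: 17.85
position: [529.7, -49.2, 85.4]
ee_rot: [0.032, 1.0, -0.0, 0.0]
contact_force: [-0.4, 0.5, 1.3]
gripper_width: 12.8
```

```bash
python3 s.py
```

```text
17.85 pos [529.75 -49.17  85.37] stand [   0.26 -195.66] F [-0.38  0.52  1.32] T [ 0.061  0.187 -0.002] w 12.84 rot [ 3.150e-02  9.995e-01 -0.000e+00  1.000e-04]
```

>>> move_arm --pt "-0.5 0 0 0 0 0 0" --pt "0 0 0 0 0 0 0" --pt "0.2 0 0 0 0 0 0" --pt "0.2 0 0 0 0 0 0" --pt "0.2 0 0 0 0 0 0"

```text
clock: 18.27
position: [529.7, -49.2, 85.1]
ee_rot: [0.032, 1.0, 0.0, 0.0]
contact_force: [-0.1, 0.4, 0.2]
gripper_width: 51.6
```

>>> move_arm --pt "0.2 0 0 15 0 0 0" --pt "0.2 0 0 40 0 0 0" --pt "0.2 0 0 70 0 0 0" --pt "0.2 0 0 105 0 0 0" --pt "0.2 0 0 140 0 0 0"

```text
clock: 18.68
position: [529.1, -49.3, 226.3]
ee_rot: [0.032, 1.0, -0.0, -0.001]
contact_force: [1.1, -0.3, -1.2]
gripper_width: 51.4
```

>>> move_arm --pt "0.2 -10 -15 20 0 0 0" --pt "0.2 -20 -35 40 0 0 0" --pt "0.2 -20 -60 60 0 0 0" --pt "0.2 -20 -60 60 0 0 0"

```text
clock: 19.02
position: [511.1, -111.9, 290.0]
ee_rot: [0.033, 0.999, -0.001, 0.005]
contact_force: [2.7, 0.3, -0.1]
gripper_width: 51.1
```

```bash
python3 - <<'E'
from h import *
import pickle
P={n:optics.get_image(n) for n in ['side','scene','wrist']}
pickle.dump(P,open('z.pkl','wb'))
for n in P: cv2.imwrite(f'pics/z_{n}.png',P[n]['frame'])
cv2.imwrite('pics/z1.png',cv2.resize(P['side']['frame'][180:330,150:350],(800,600),interpolation=cv2.INTER_CUBIC))
f=P['side']['frame'][195:216,212:238].astype(float);print((f[...,2]-f[...,0])[:,8:18].mean(1).round().astype(int).tolist())
for o in ['hook','hook_tip']:
    L=[]
    for n in P:
        r=nets.tip_of(o,P[n])
        if r: L.append((P[n],r[0]['uv']));print(o,n,r[0])
    print(tri(L))
import s
E
```

```text
[11, 22, 24, 25, 14, 3, 1, 3, 58, 124, 114, 130, 132, 102, 76, 80, 78, 19, 2, 2, 2]
hook side {'uv': [255.9, 300.0], 'conf': 0.82}
hook scene {'uv': [279.1, 307.9], 'conf': 0.8}
hook wrist {'uv': [325.3, 186.6], 'conf': 0.82}
(array([532.69900722, -47.20038097,  -7.62319758]), [np.float64(1.187437062480803), np.float64(2.1495317913686347), np.float64(1.8963064232351392)])
hook_tip side {'uv': [257.8, 282.3], 'conf': 0.95}
hook_tip scene {'uv': [280.7, 301.0], 'conf': 0.6}
hook_tip wrist {'uv': [328.7, 191.2], 'conf': 0.66}
(array([533.39899526, -49.51049656,  26.64203346]), [np.float64(0.0056601321358214505), np.float64(2.148349292114955), np.float64(3.480685883036295)])
19.47 pos [ 509.55 -108.64  284.27] stand [ -16.09 -256.29] F [-0.18 -0.14  0.62] T [ 0.04  -0.006  0.011] w 51.28 rot [ 3.120e-02  9.995e-01 -1.000e-04 -8.000e-04]
```

View pics/z1.png

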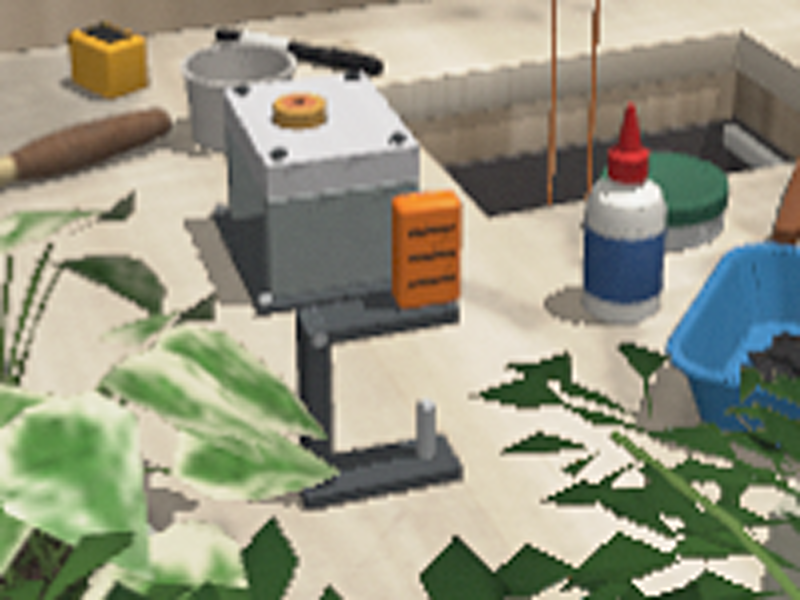

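View pics/z_wrist.png

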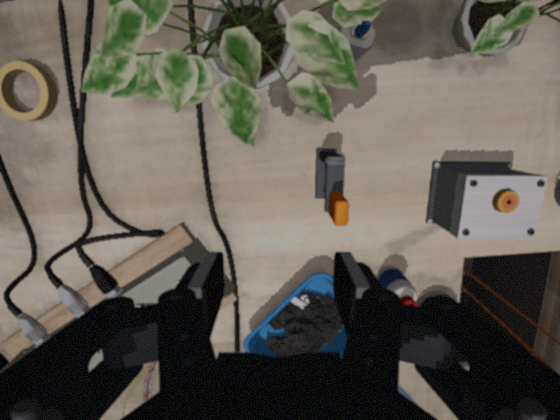

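```bash
python3 -c "
from bench import workorder
print(workorder.job_done())"
```

```text
the job is handed in; nothing more can be done
None
```

I pushed the bushing up with the hook's pin. Then I brought the hook out and stood it upright on the bench about 195 mm from the recess axis. I handed the job in at about 19.5 s, and the interface gave no verdict.

- **Finding the hole:** I took the hook by its handle, brought it in from the open front and felt for the access hole. An early sliding search reached about 16 N at the wrist, so I switched to single probes of about 4–7 N. The hole is roughly 5 mm toward the open front of the recess axis.
- **Pushing:** The bushing moved at about 8 N, and I pushed it to about 10.3 mm proud, by arm position.
- **One mishap:** While lowering the hook to bring it out, its top arm touched the raised bushing at about 6 N and pressed it back 1–2 mm. I lifted the hook and took it out clear.
- **Bushing height at the end:** By arm position it is about 8.7 mm proud. The camera pictures give between 7.2 and 8.3 mm. Both are within 6 to 14 mm but short of the 10 mm asked for, and I chose not to push again.
- **Other last checks:**
  - The hook touched the bench at the same tool height as when I grasped it, so it had not slipped.
  - In the last pictures it stands upright with the gripper well away from it.
  - The networks' heights for the hook came out 5–8 mm too low with 2–3 px errors, so I relied on the contact reading.
  - The tin, bottle and cup look unmoved by eye; I did not measure them again.

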